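Hang the bookends on the stand, nested by size

TASK

Put the three grey bookends away on the hook of the stand by their handle openings, nested one in front of the other: the largest first, then the middle one, then the smallest, all with their feet pointing away from the stand's post like the hook's tip. As each goes on, slide it back along the hook and press it home so that the sprung white pad behind is felt to give by some millimetres (about 4), but never drive the pad to the end of its 8 mm travel, and do not lean hard on the hook. Let go so that they hang close together, and leave the stapler, the rubber stamp and the hand gel where they are.

Things in the scene. Friction and masses are not known exactly. Their poses are not given: they have to be found in the camera images.
- large_eye (a point): Sizes in mm. Large grey bookend (0.3 kg x0.7-1.4): upright sheet 5 thick, 110 wide, 135 tall, foot 4 thick running 70 to -x. On top a loop handle 26 wide (y): legs 5 wide, top bar 10 high, opening 16 wide, 40 high. Point: mid-thickness, middle of the opening's TOP EDGE, 125 above the underside, 10 below the very top. Axes: x through the sheet, y width, z up. Grasp across the handle's 26, about 5 below the point.
- medium_eye (a point): Sizes in mm. Medium grey bookend (0.22 kg x0.7-1.4): upright sheet 5 thick, 90 wide, 115 tall, foot 4 thick running 55 to -x. On top a loop handle 34 wide (y): legs 5 wide, top bar 10 high, opening 24 wide, 40 high. Point: mid-thickness, middle of the opening's TOP EDGE, 105 above the underside, 10 below the very top. Axes: x through the sheet, y width, z up. Grasp across the handle's 34, about 5 below the point.
- small_eye (a point): Sizes in mm. Small grey bookend (0.15 kg x0.7-1.4): upright sheet 5 thick, 70 wide, 95 tall, foot 4 thick running 42 to -x. On top a loop handle 42 wide (y): legs 5 wide, top bar 10 high, opening 32 wide, 40 high. Point: mid-thickness, middle of the opening's TOP EDGE, 85 above the underside, 10 below the very top. Axes: x through the sheet, y width, z up. Grasp across the handle's 42, about 5 below the point.
- hook (a point): Sizes in mm. Fixed desk stand with one hook arm. Point: top of the level arm just behind its upturned tip, 170 above the desk. Axes: x back along the arm to the post, y across, z up. Arm: round bar, diameter 8, straight from here to the post's face 101 behind. The tip rises 10 above this point and ends 11 in front of it. A hung bookend's eye lies at this height (up to 1 lower).
- stand: The same stand (mm); axes as at the hook. Origin on the desk under the base; the hook point is at x -45, z 170. Base plate 150 x 120 x 12, from x -70 to 80. Dark post at x 56 to 72, 34 wide, its top 176 high. To pass the upturned tip, carry the bookend's eye about 18 above the hook point until it is 10 to 20 behind that, then lower.
- pad (a joint): How far (m) the sprung white pad on the arm is pushed back to the post: 0 at rest, hard end at 0.008; 2 N per mm, no preload, damper 120 N s/m. Its place is NOT reported and differs each time: front face at rest 50 to 76 behind the hook point. 6 thick; 21 wide beside the arm (fingers at a handle's sides pass it), 70 wide from 48 to 98 below the arm's top. Sheets meet it 2.5 behind their eye.
- stapler: A black stapler, 144 x 39 x 54, standing free; a bystander. Origin under its middle.
- stamp: A black rubber stamp with a knob handle, 28 x 56 x 70, standing free; a bystander. Origin under its middle.
- gel: A hand gel pump bottle, 68 x 59 x 159, standing free; a bystander. Origin under its middle.
Things that resemble listed ones, but are neither listed nor needed, are in the scene too. Leave any orange look-alike of the part that bears small_eye alone.

How it is judged:
On the way, in this order (a step that is already met when the one before it is completed fails the run):
1. the large bookend hangs on the hook and is pressed back so that the pad gives by more than 2 mm (x of large_eye in the frame of hook between 0.004 and 0.095 m and y of large_eye in the frame of hook between -0.012 and 0.012 m and z of large_eye in the frame of hook between -0.003 and 0.005 m and angle between large_eye's own z axis and vertical below 0.15 rad and angle between the x axis of large_eye and the x axis of hook, either way round below 0.2 rad and value of joint pad above 0.002 m), for 0.2 s.
2. the medium bookend hangs on the hook against the large one and is pressed back so that the pad gives by more than 2 mm (all of step 1 and x of medium_eye in the frame of hook between 0.004 and 0.095 m and y of medium_eye in the frame of hook between -0.012 and 0.012 m and z of medium_eye in the frame of hook between -0.003 and 0.005 m and angle between medium_eye's own z axis and vertical below 0.15 rad and x of medium_eye in the frame of large_eye between -0.01 and -0.003 m and angle between the x axis of medium_eye and the x axis of large_eye, either way round below 0.15 rad), for 0.2 s.
3. the small bookend hangs on the hook against the medium one and is pressed back so that the pad gives by more than 2 mm (all of step 2 and x of small_eye in the frame of hook between 0.004 and 0.095 m and y of small_eye in the frame of hook between -0.012 and 0.012 m and z of small_eye in the frame of hook between -0.003 and 0.005 m and angle between small_eye's own z axis and vertical below 0.15 rad and x of small_eye in the frame of medium_eye between -0.01 and -0.003 m and angle between the x axis of small_eye and the x axis of medium_eye, either way round below 0.15 rad), for 0.2 s.
At the end, for the whole second after the job is handed in: All three hang at rest on the hook arm behind its tip (height -3 to +5 mm, 12 mm sideways, upright within 0.15 rad, large square to the arm within 0.2 rad): large at the back, then medium, then small, each 3 to 10 mm in front of the one behind, centre to centre, parallel within 0.15 rad (x of large_eye in the frame of hook between 0.004 and 0.095 m and y of large_eye in the frame of hook between -0.012 and 0.012 m and z of large_eye in the frame of hook between -0.003 and 0.005 m and angle between each of large_eye, medium_eye, small_eye's own z axis and vertical below 0.15 rad and angle between the x axis of large_eye and the x axis of hook, either way round below 0.2 rad and x of medium_eye in the frame of hook between 0.004 and 0.095 m and y of medium_eye in the frame of hook between -0.012 and 0.012 m and z of medium_eye in the frame of hook between -0.003 and 0.005 m and x of medium_eye in the frame of large_eye between -0.01 and -0.003 m and angle between the x axis of medium_eye and the x axis of large_eye, either way round below 0.15 rad and x of small_eye in the frame of hook between 0.004 and 0.095 m and y of small_eye in the frame of hook between -0.012 and 0.012 m and z of small_eye in the frame of hook between -0.003 and 0.005 m and x of small_eye in the frame of medium_eye between -0.01 and -0.003 m and angle between the x axis of small_eye and the x axis of medium_eye, either way round below 0.15 rad and linear speed of each of large, medium, small below 0.02 m/s); the robot touches nothing.
It fails at once if the pad is driven more than 7 mm (to the end of its travel) (value of joint pad above 0.007 m).
It fails at once if a bookend is pressed on the hook and stand with more than 25 N (contact force between any of large, medium, small and stand above 25 N).
It fails at once if the stapler, rubber stamp or hand gel is moved by more than 30 mm (distance of any of stapler, stamp, gel from where it was at the start of the episode above 0.03 m).
It also fails if it takes over 72 s, if anything falls off the work surface, if the arm or the gripper's body presses on something with over 40 N, if the wrist force passes 120 N, or if a joint passes its speed limit or range.

ROBOT

A 6-joint arm with a two-finger parallel gripper is mounted at the origin on a cart in front of the work surface, level with it; the furniture and walls round the work are solid. World frame = base frame: x ahead of the robot, y to its left, z up, the work surface at z = 0. Lengths are in m, angles in rad, forces in N, time in s.
With the tool pointing down it reaches from about 0.375 to 0.9 m from the base axis. Payload 3.1 kg.
Tool frame: the origin (TCP) lies between the finger pads; the fingertips stand 22 mm ahead of it and the grasp point (between the pads) lies 3 mm ahead of it; z points along the fingers, y is the direction in which the jaws open and shut (so a half turn about z gives the same grasp; the last joint's range is limited). The gripper opens to 85 mm and grips with 20 to 120 N. Pads are 22 mm wide; open, the fingers measure 114 mm over their backs; the gripper's body (76 mm by 85 mm) begins 54 mm behind the grasp point. The pads swing forward as they close: fully open they stand 13 mm farther back than shut.
Start: joints at [1.067, 0.527, 1.433, -0, 1.181, -0.178], TCP at [0.199, 0.592, 0.253] pointing down, gripper open.
Joint ranges: [-3.08, 3.08], [-0.75, 2.2], [0.22, 2.44], [-1.43, 4.57], [0, 2.65], [-2.85, 2.85]. Speed limits (rad/s): [2.79, 2.79, 3.14, 3.14, 3.14, 3.14].

INTERFACE

Orientations are given as a unit quaternion [x, y, z, w].
In Python, from station import status, snapshot, manip gives the robot as it stands.
- The arm moves only by the tool move_arm, never from a script. Its argument "plan" is a list that holds one entry, the list of rows, each a list of 7 numbers: the turn, a rotation vector about the tool's x, y, z scaled (see below), then the shift along the tool's x, y, z scaled (see below), then the closure, from 0 (fully open) to 1 (shut). A call has exactly 8 rows; each row is the pose to reach, as a shift and turn from the pose commanded when the call began, along the tool's axes at that moment; what a row does not reach only later rows make up. The controller multiplies each number of a shift by 100 mm and each number of a turn by pi/4 rad. A row lasts 1/8 s, in which the tool goes at most 62.5 mm and 10.7 degrees, less where a joint would pass 70% of its speed; a pose out of reach is approached as far as the arm can. A call with a number of a shift or a turn outside -1 to 1 is refused whole. A call with a gripper value outside its range is refused whole. The fingers move at their own pace and stop on an object; "force" is the grip in N (left out, the last holds). Time passes only in rows, so rows that repeat a pose let the fingers close, or fill a call up. It gives the time, the measured TCP pose, the force and the opening at its end, in the units of the state.
- status.sense(): the state, without advancing time (a new reading comes with each control period).
- snapshot(name): name is "side" or "top"; returns a dict with "img" (420x560x3 uint8, red, green, blue), "depth" (420x560 float32, m along the optical axis (not along the pixel's ray), 0 where there is no reading), "mtx" (3x3 intrinsics, pixels), "T" (4x4, takes a point from camera to world coordinates). Camera axes: x right, y up, looking along -z (the intrinsics and any distortion apply to the point x, -y, -z); pixel columns grow to the right and rows downward; lengths in m; the calibration is good to about 2 mm. A picture is of the moment at which its call begins.
- manip.sign_off(): hands the job in, once; it reports no verdict.
The state is a dict: "t": time; "q": joint angles; "qd": joint speeds; "tau": joint torques, N m; "tcp_pos": TCP position; "tool_rot": TCP orientation; "force": force on the tool from outside, world axes, zero at the start; "ft_torque": the same for the moment, N m; "finger_gap": opening from 0.0 (shut) to 1.0 (fully open).
Only numpy, scipy, OpenCV 4.12 (cv2) and the standard library are available. Lean on these libraries where they do the work, as an engineer would, in place of code of your own. Each camera call takes 0.05 s, during which the arm holds its last target. There are 200 camera calls.

## Working session

There is one attempt and no reset: what is moved stays moved. The work goes in short steps, Python scripts to look and compute and a tool call to move; the robot and the scene stay as the last step left them, time stands still between calls to the robot, and variables do not carry over. Pictures are saved under pics/ and viewed, on a budget of 10 in all, crops included, one or two more only if the job needs it, and the job is handed in when it is done.

Besides the shell and the picture viewer there is one more tool, called by a JSON object that holds its "name" and its "arguments", one argument or row to a line. move_arm: Moves the arm, as the interface text tells. Its arguments: {"type":"object","properties":{"plan":{"type":"array"},"force":{"type":"number"}},"required":["plan"]}

```bash
mkdir -p pics; ls; python3 - <<'E'
from station import status, snapshot
import cv2, numpy as np
s=status.sense(); print(s)
for n in("side","top"):
    d=snapshot(n); cv2.imwrite(f"pics/{n}0.png",d["img"][:,:,::-1]); np.savez(f"{n}0.npz",**d); print(n,d["mtx"],d["T"], d.keys())
E
```

```text
pics
{'t': 0.0, 'q': array([ 1.06751740e+00,  5.28471687e-01,  1.43391835e+00,  2.50011398e-05,
        1.18137229e+00, -1.78459963e-01]), 'qd': array([ 0.00188047,  0.00090752,  0.00066436, -0.00214629,  0.00031396,
       -0.00077769]), 'tau': array([-3.91332997e-04, -4.42336786e+01, -1.78028351e+01, -1.67706944e-04,
        8.26024421e-03,  1.31818439e-05]), 'tcp_pos': array([0.19907517, 0.59174182, 0.25232506]), 'tool_rot': array([ 1.61701047e-01,  9.86839194e-01, -1.01855661e-03, -3.73562884e-04]), 'force': array([0.09791954, 0.42399571, 0.1657677 ]), 'ft_torque': array([-0.06251273, -0.02963227, -0.02152182]), 'finger_gap': 0.999794602228543}
side [[385.44624603   0.         277.3398765 ]
 [  0.         385.44624603 216.4937955 ]
 [  0.           0.           1.        ]] [[ 0.9877763   0.04772364 -0.14839287  0.31965348]
 [-0.15567685  0.35038897 -0.92357582 -1.13575823]
 [ 0.00791883  0.93538763  0.35353538  0.52952067]
 [ 0.          0.          0.          1.        ]] dict_keys(['img', 'depth', 'mtx', 'T'])
top [[402.92413588   0.         278.15235723]
 [  0.         402.92413588 208.60506961]
 [  0.           0.           1.        ]] [[-0.00874302  0.98823709 -0.15267947  0.3195104 ]
 [-0.99989839 -0.00692083  0.01246208 -0.11134987]
 [ 0.01125882  0.15277291  0.98819719  1.09795595]
 [ 0.          0.          0.          1.        ]] dict_keys(['img', 'depth', 'mtx', 'T'])
```

View pics/side0.png

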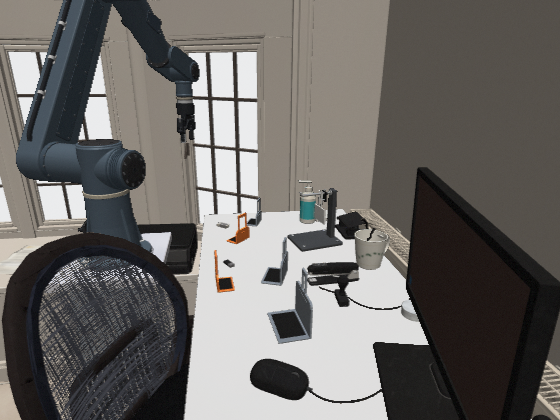

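View pics/top0.png

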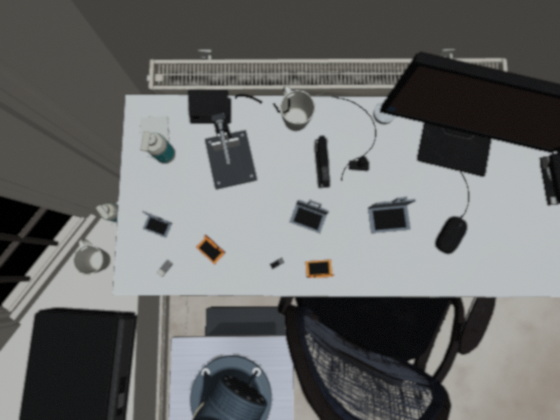

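Side view: grey bookends large (290,320), medium (277,270) and small (255,218), with orange look-alikes at (240,235) and (222,280). In the top view, large is (390,215), medium (310,215), small (157,224), the orange ones (210,250) and (319,268), and the stand (230,155) has its hook pointing toward the robot. The grey ones are the ones meant.

```bash
cat > h.py <<'E'
import numpy as np, cv2
def cloud(d):
    dep=d["depth"]; K=d["mtx"]; T=d["T"]
    v,u=np.mgrid[:dep.shape[0],:dep.shape[1]]
    p=np.stack([(u-K[0,2])/K[0,0]*dep,-(v-K[1,2])/K[1,1]*dep,-dep],-1)
    w=p@T[:3,:3].T+T[:3,3]; w[dep<=0]=np.nan
    return w
def ray(d,u,v,z):
    K=d["mtx"];T=d["T"]
    r=T[:3,:3]@np.array([(u-K[0,2])/K[0,0],-(v-K[1,2])/K[1,1],-1]); o=T[:3,3]
    return o+r*(z-o[2])/r[2]
def proj(d,P):
    T=d["T"];K=d["mtx"];c=(np.asarray(P)-T[:3,3])@T[:3,:3]
    return c[...,0]/-c[...,2]*K[0,0]+K[0,2], -c[...,1]/-c[...,2]*K[1,1]+K[1,2]
E
python3 - <<'E'
from h import *
t=np.load("top0.npz"); s=np.load("side0.npz")
wt=cloud(t);ws=cloud(s)
print("desk z", np.nanmedian(wt[230:260,350:370,2]), np.nanmedian(ws[250:300,200:212,2]))
boxes={"large":(365,195,425,240),"medium":(285,195,335,240),"small":(138,205,178,240),"stand":(200,110,262,192)}
for n,(a,b,c,e) in boxes.items():
    w=wt[b:e,a:c].reshape(-1,3); m=np.nanmax(w[:,2])
    print(n,"zmax",m)
    lo,hi=np.nanmin(w[:,:2],0),np.nanmax(w[:,:2],0)
    for nm,W in(("top",w),("side",ws.reshape(-1,3))):
        k=(W[:,0]>lo[0])&(W[:,0]<hi[0])&(W[:,1]>lo[1])&(W[:,1]<hi[1])&(W[:,2]>.02)
        P=W[k]
        for z0 in np.arange(.02,.2,.02):
            q=P[(P[:,2]>z0)&(P[:,2]<=z0+.02)]
            if len(q)>2: print(nm,n,round(z0,2),len(q),q.mean(0).round(4),"x",q[:,0].min().round(3),q[:,0].max().round(3),"y",q[:,1].min().round(3),q[:,1].max().round(3), "dir",np.degrees(np.arctan2(*np.linalg.svd(q[:,:2]-q[:,:2].mean(0),full_matrices=False)[2][0][::-1])).round(1))
im=t["img"][:,:,::-1]
a=cv2.resize(im[100:200,195:270],None,fx=5,fy=5,interpolation=cv2.INTER_CUBIC)
c=cv2.resize(s["img"][175:260,225:350,::-1],None,fx=3.2,fy=3.2,interpolation=cv2.INTER_CUBIC)
e=cv2.resize(s["img"][230:345,230:340,::-1],None,fx=2,fy=2,interpolation=cv2.INTER_CUBIC)
o=np.zeros((520,800,3),np.uint8);o[:500,:375]=a;o[:272,380:780]=c;o[275:505,380:600]=e;
cv2.imwrite("pics/crop1.png",o)
E
```

```text
desk z 0.0005397940157921832 -0.000984589377896139
large zmax 0.1383693584169362
top large 0.02 38 [ 0.4914 -0.4252  0.03  ] x 0.487 0.496 y -0.478 -0.371 dir -85.5
top large 0.04 48 [ 0.4911 -0.4214  0.0493] x 0.487 0.496 y -0.478 -0.372 dir -85.4
top large 0.06 49 [ 0.4909 -0.4184  0.0706] x 0.487 0.496 y -0.478 -0.371 dir -85.6
top large 0.08 80 [ 0.4933 -0.4253  0.0854] x 0.488 0.499 y -0.476 -0.376 dir -85.1
top large 0.1 10 [ 0.4926 -0.4224  0.1111] x 0.49 0.495 y -0.436 -0.413 dir -88.3
top large 0.12 30 [ 0.4928 -0.4247  0.1334] x 0.49 0.495 y -0.438 -0.414 dir -87.7
side large 0.02 133 [ 0.4912 -0.4376  0.0298] x 0.485 0.498 y -0.485 -0.375 dir -84.5
side large 0.04 134 [ 0.4914 -0.439   0.0499] x 0.485 0.5 y -0.484 -0.38 dir -84.3
side large 0.06 150 [ 0.4915 -0.4393  0.0699] x 0.486 0.499 y -0.484 -0.378 dir -84.2
side large 0.08 96 [ 0.4924 -0.4349  0.0855] x 0.486 0.499 y -0.479 -0.386 dir -84.7
side large 0.1 31 [ 0.492  -0.4297  0.1095] x 0.49 0.494 y -0.444 -0.417 dir -85.1
side large 0.12 45 [ 0.4919 -0.4323  0.129 ] x 0.489 0.496 y -0.443 -0.417 dir -82.0
medium zma
[... 2238 characters left out ...]
0022 0.1809] x 0.57 0.686 y -0.009 0.021 dir -168.5
side stand 0.02 101 [0.7243 0.0166 0.0294] x 0.675 0.776 y -0.006 0.094 dir -165.6
side stand 0.04 182 [0.7381 0.0353 0.0471] x 0.674 0.777 y -0.003 0.094 dir -145.9
side stand 0.06 77 [0.6682 0.0067 0.0721] x 0.632 0.696 y -0.028 0.04 dir -0.8
side stand 0.08 118 [0.6645 0.0017 0.0899] x 0.631 0.777 y -0.075 0.04 dir -28.0
side stand 0.1 117 [0.6603 0.0028 0.1099] x 0.633 0.764 y -0.078 0.039 dir -26.2
side stand 0.12 87 [0.6679 0.0076 0.1296] x 0.636 0.696 y -0.02 0.029 dir 178.0
side stand 0.14 95 [0.6656 0.0055 0.1499] x 0.637 0.695 y -0.005 0.028 dir 179.3
side stand 0.16 147 [0.6427 0.003  0.168 ] x 0.57 0.695 y -0.013 0.03 dir -170.8
```

View pics/crop1.png

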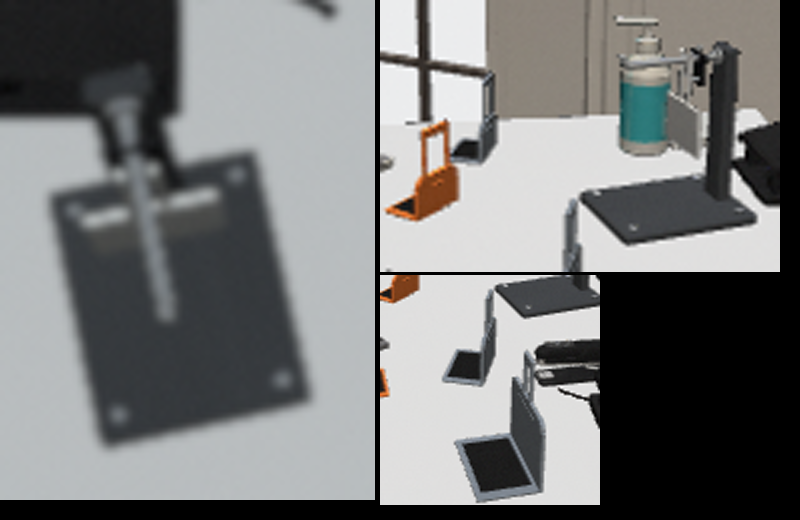

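Crop confirms the small grey bookend is the grey one behind the orange copy (side view about (255,218)). The pad is the white plate behind the arm. Next I'll refine the hook, the pad and the handles.

```bash
python3 - <<'E'
from h import *
t=np.load("top0.npz"); s=np.load("side0.npz")
def sel(d,lo,hi):
    w=cloud(d).reshape(-1,3); return w[np.all((w>lo)&(w<hi),1)]
for n,d in(("top",t),("side",s)):
    a=sel(d,[.56,-.03,.155],[.66,.04,.19])
    m=np.median(a,0); V=np.linalg.svd(a[:,:2]-a[:,:2].mean(0),full_matrices=False)[2][0]; V*=np.sign(V[0])
    b=a[:,:2]@V
    print(n,"arm mean",a.mean(0).round(4),"ang",np.degrees(np.arctan2(V[1],V[0])).round(1),"front end",(a[:,:2].mean(0)+V*(b.min()-(a[:,:2].mean(0)@V))).round(4),"zmax by x",[ (x,a[(abs(a[:,0]-x)<.005),2].max().round(4)) for x in (.575,.585,.6,.62,.64)])
    p=sel(d,[.6,-.05,.075],[.66,.06,.118]); V=np.linalg.svd(p[:,:2]-p[:,:2].mean(0),full_matrices=False)[2][0]
    print(" pad",len(p),p.mean(0).round(4),"ang",np.degrees(np.arctan2(V[1],V[0])).round(1),"y",p[:,1].min(),p[:,1].max())
    b=sel(d,[.45,-.15,.008],[.72,.15,.016])
    hull=cv2.minAreaRect(b[:,:2].astype(np.float32)*1000); print(" base",hull)
    for nm,lo,hi in(("L",[.46,-.46,.108],[.53,-.39,.15]),("M",[.45,-.26,.085],[.53,-.17,.13]),("S",[.43,.15,.068],[.5,.25,.11])):
        q=sel(d,lo,hi); V=np.linalg.svd(q[:,:2]-q[:,:2].mean(0),full_matrices=False)[2][0];V*=np.sign(V[1]); k=(q[:,:2]-q[:,:2].mean(0))@V
        c=q[:,:2].mean(0)+V*(k.min()+k.max())/2
        print(" ",nm,len(q),"ctr",c.round(4),"width",np.ptp(k).round(4),"ang",np.degrees(np.arctan2(V[1],V[0])).round(1),"ztop",np.percentile(q[:,2],95).round(4))
m=sel(t,[.4,-.9,.1],[.95,-.25,.7]); print("monitor-ish minx by y",[(y,m[abs(m[:,1]-y)<.03].min(0)[0].round(3),m[abs(m[:,1]-y)<.03].max(0)[2].round(3)) for y in (-.28,-.35,-.45,-.5,-.55,-.6)])
E
```

```text
top arm mean [0.628  0.0062 0.1701] ang 13.3 front end [ 0.5699 -0.0075] zmax by x [(0.575, np.float64(0.1832)), (0.585, np.float64(0.1738)), (0.6, np.float64(0.1724)), (0.62, np.float64(0.1748)), (0.64, np.float64(0.1792))]
 pad 128 [0.6407 0.0084 0.097 ] ang 102.4 y -0.025063991658949986 0.04263073054240482
 base ((629.2342529296875, 6.028434753417969), (150.46534729003906, 119.94989013671875), 12.513171195983887)
  L 37 ctr [ 0.4927 -0.4257] width 0.0254 ang 92.0 ztop 0.1375
  M 40 ctr [ 0.4869 -0.2155] width 0.0323 ang 69.3 ztop 0.1173
  S 38 ctr [0.4627 0.1964] width 0.0412 ang 68.8 ztop 0.0977
side arm mean [6.238e-01 3.000e-04 1.664e-01] ang 10.9 front end [ 0.5705 -0.01  ] zmax by x [(0.575, np.float64(0.177)), (0.585, np.float64(0.1695)), (0.6, np.float64(0.1686)), (0.62, np.float64(0.1686)), (0.64, np.float64(0.1746))]
 pad 139 [0.6408 0.0022 0.0964] ang -76.6 y -0.030118803159550955 0.04033613479380005
 base ((627.5730590820312, 2.6418533325195312), (150.9940185546875, 124.46266174316406), 12.667398452758789)
  L 65 ctr [ 0.4918 -0.4304] width 0.0269 ang 96.7 ztop 0.1343
  M 46 ctr [ 0.4868 -0.2198] width 0.034 ang 68.1 ztop 0.1145
  S 26 ctr [0.4624 0.1938] width 0.0452 ang 69.4 ztop 0.0945Traceback (most recent call last):
  File "<stdin>", line 18, in <module>
    return umr_minimum(a, axis, None, out, keepdims, initial, where)
ValueError: zero-size array to reduction operation minimum which has no identity
```

{"name": "move_arm", "arguments": {
  "plan": [
    [[0,0,0,-0.125,-0.125,0,0],[0,0,0,-0.25,-0.25,0,0],[0,0,0,-0.375,-0.375,0,0],[0,0,0,-0.5,-0.5,0,0],[0,0,0,-0.625,-0.625,0,0],[0,0,0,-0.75,-0.75,0,0],[0,0,0,-0.875,-0.875,0,0],[0,0,0,-1,-1,0,0]]
  ],
  "force": 80
}}

```text
t: 1.1
tcp_pos: [0.2628, 0.4646, 0.2533]
tool_rot: [0.162, 0.987, 0.0, 0.0]
force: [0.2, 0.2, -0.0]
finger_gap: 1.0
```

{"name": "move_arm", "arguments": {
  "plan": [
    [[0,0,0,-0.125,-0.125,0,0],[0,0,0,-0.25,-0.25,0,0],[0,0,0,-0.375,-0.375,0,0],[0,0,0,-0.5,-0.5,0,0],[0,0,0,-0.625,-0.625,0,0],[0,0,0,-0.75,-0.75,0,0],[0,0,0,-0.875,-0.875,0,0],[0,0,0,-1,-1,0,0]]
  ]
}}

```text
t: 2.1
tcp_pos: [0.3256, 0.3379, 0.2533]
tool_rot: [0.162, 0.987, 0.0, 0.0]
force: [-0.2, -0.0, 0.0]
finger_gap: 1.002
```

{"name": "move_arm", "arguments": {
  "plan": [
    [[0,0,0,-0.125,-0.125,0,0],[0,0,0,-0.25,-0.25,0,0],[0,0,0,-0.375,-0.375,0,0],[0,0,0,-0.5,-0.5,0,0],[0,0,0,-0.625,-0.625,0,0],[0,0,0,-0.75,-0.75,0,0],[0,0,0,-0.875,-0.875,0,0],[0,0,0,-1,-1,0,0]]
  ]
}}

```text
t: 3.1
tcp_pos: [0.3883, 0.2112, 0.2534]
tool_rot: [0.162, 0.987, 0.0, 0.0]
force: [0.2, -0.0, -0.5]
finger_gap: 0.996
```

{"name": "move_arm", "arguments": {
  "plan": [
    [[0,0,0,-0.125,-0.125,0,0],[0,0,0,-0.25,-0.25,0,0],[0,0,0,-0.375,-0.375,0,0],[0,0,0,-0.5,-0.5,0,0],[0,0,0,-0.625,-0.625,0,0],[0,0,0,-0.75,-0.75,0,0],[0,0,0,-0.875,-0.875,0,0],[0,0,0,-1,-1,0,0]]
  ]
}}

```text
t: 4.1
tcp_pos: [0.4513, 0.0845, 0.2533]
tool_rot: [0.162, 0.987, -0.0, -0.0]
force: [-0.3, 0.0, 0.5]
finger_gap: 1.002
```

{"name": "move_arm", "arguments": {
  "plan": [
    [[0,0,0,-0.125,-0.125,0,0],[0,0,0,-0.25,-0.25,0,0],[0,0,0,-0.375,-0.375,0,0],[0,0,0,-0.5,-0.5,0,0],[0,0,0,-0.625,-0.625,0,0],[0,0,0,-0.75,-0.75,0,0],[0,0,0,-0.875,-0.875,0,0],[0,0,0,-1,-1,0,0]]
  ]
}}

```text
t: 5.1
tcp_pos: [0.5142, -0.0422, 0.2533]
tool_rot: [0.162, 0.987, 0.0, -0.0]
force: [-0.3, 0.3, -0.6]
finger_gap: 1.003
```

```bash
cat >> h.py <<'E'
from scipy.spatial.transform import Rotation as Rn
def go(p,yaw):
    "print turn and shift numbers for a downward tool at world p, jaw axis at yaw deg"
    from station import status
    s=status.sense(); R=Rn.from_quat(s["tool_rot"]).as_matrix()
    y=np.radians(yaw); ty=np.array([np.cos(y),np.sin(y),0]); tz=np.array([0,0,-1.]); Rt=np.stack([np.cross(ty,tz),ty,tz],1)
    print("t",round(s["t"],2),"tcp",s["tcp_pos"].round(4),"yaw",np.degrees(np.arctan2(R[1,1],R[0,1])).round(2),"gap",round(s["finger_gap"],3),"F",s["force"].round(1),"q",s["q"].round(2))
    print("turn",(Rn.from_matrix(R.T@Rt).as_rotvec()/(np.pi/4)).round(3),"shift",((R.T@(np.array(p)-s["tcp_pos"]))*10).round(3))
E
python3 -c "
from h import *
go([.4923,-.428,.2],95)"
```

```text
t 5.1 tcp [ 0.5142 -0.0422  0.2533] yaw 71.39 gap 1.003 F [-0.3  0.3 -0.6] q [-0.3   0.38  1.7   0.    1.06 -1.54]
turn [ 0.    -0.    -0.525] shift [-1.024 -3.726  0.533]
```

{"name": "move_arm", "arguments": {
  "plan": [
    [[0,0,0,-0.032,-0.12,0,0],[0,0,0,-0.064,-0.23,0,0],[0,0,0,-0.096,-0.35,0,0],[0,0,0,-0.128,-0.465,0,0],[0,0,0,-0.16,-0.58,0,0],[0,0,0,-0.192,-0.7,0,0],[0,0,0,-0.224,-0.815,0,0],[0,0,0,-0.256,-0.93,0,0]]
  ]
}}

```text
t: 6.1
tcp_pos: [0.5082, -0.1382, 0.2533]
tool_rot: [0.162, 0.987, 0.0, -0.0]
force: [0.8, -0.5, 0.1]
finger_gap: 0.999
```

{"name": "move_arm", "arguments": {
  "plan": [
    [[0,0,0,-0.032,-0.12,0,0],[0,0,0,-0.064,-0.23,0,0],[0,0,0,-0.096,-0.35,0,0],[0,0,0,-0.128,-0.465,0,0],[0,0,0,-0.16,-0.58,0,0],[0,0,0,-0.192,-0.7,0,0],[0,0,0,-0.224,-0.815,0,0],[0,0,0,-0.256,-0.93,0,0]]
  ]
}}

```text
t: 7.1
tcp_pos: [0.5028, -0.2345, 0.2533]
tool_rot: [0.162, 0.987, -0.0, 0.0]
force: [0.2, 0.1, 0.4]
finger_gap: 1.004
```

{"name": "move_arm", "arguments": {
  "plan": [
    [[0,0,0,-0.032,-0.12,0,0],[0,0,0,-0.064,-0.23,0,0],[0,0,0,-0.096,-0.35,0,0],[0,0,0,-0.128,-0.465,0,0],[0,0,0,-0.16,-0.58,0,0],[0,0,0,-0.192,-0.7,0,0],[0,0,0,-0.224,-0.815,0,0],[0,0,0,-0.256,-0.93,0,0]]
  ]
}}

```text
t: 8.1
tcp_pos: [0.4974, -0.3308, 0.2533]
tool_rot: [0.162, 0.987, -0.0, -0.0]
force: [0.5, -0.1, -0.4]
finger_gap: 0.995
```

{"name": "move_arm", "arguments": {
  "plan": [
    [[0,0,-0.065,-0.032,-0.12,0.065,0],[0,0,-0.13,-0.064,-0.23,0.13,0],[0,0,-0.2,-0.096,-0.35,0.2,0],[0,0,-0.26,-0.128,-0.465,0.26,0],[0,0,-0.33,-0.16,-0.58,0.33,0],[0,0,-0.39,-0.192,-0.7,0.4,0],[0,0,-0.46,-0.224,-0.815,0.46,0],[0,0,-0.525,-0.256,-0.935,0.53,0]]
  ]
}}

```text
t: 9.1
tcp_pos: [0.4918, -0.4276, 0.2001]
tool_rot: [-0.045, 0.999, -0.0, 0.0]
force: [0.7, 0.8, -0.1]
finger_gap: 0.999
```

```bash
python3 - <<'E'
from h import *
from station import snapshot
go([.4923,-.428,.123],95)
d=snapshot("side"); np.savez("side1.npz",**d)
u,v=proj(d,[.4923,-.428,.17]);u=int(u);v=int(v);print(u,v)
cv2.imwrite("pics/g1.png",cv2.resize(d["img"][v-60:v+70,u-65:u+65,::-1],None,fx=4,fy=4,interpolation=cv2.INTER_CUBIC))
E
```

```text
t 9.1 tcp [ 0.4918 -0.4276  0.2001] yaw 95.12 gap 0.999 F [ 0.7  0.8 -0.1] q [-0.89  0.62  1.41  0.    1.11 -2.55]
turn [-0.     0.     0.003] shift [-0.004 -0.004  0.771]
304 254
```

View pics/g1.png

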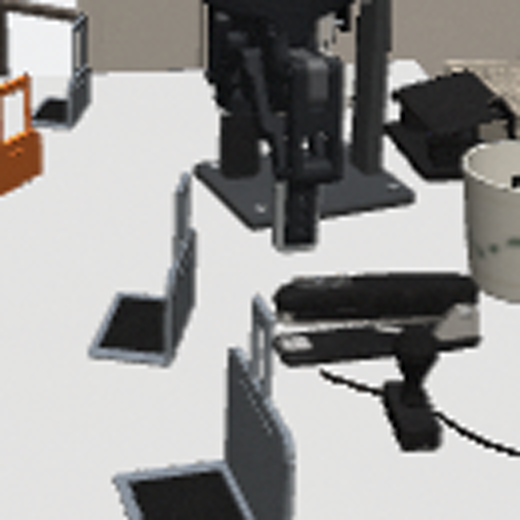

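```bash
python3 - <<'E'
from h import *
d=np.load("side1.npz"); w=cloud(d); print(w[244:256:3,309:319].round(3))
print(proj(d,[[.4923,-.478,.19],[.4923,-.428,.13]]))
E
```

```text
[[[ 0.487 -0.481  0.219]
  [ 0.489 -0.479  0.218]
  [ 0.489 -0.486  0.221]
  [ 0.491 -0.487  0.222]
  [ 0.494 -0.485  0.221]
  [ 0.496 -0.484  0.22 ]
  [ 0.497 -0.486  0.221]
  [ 0.499 -0.486  0.221]
  [ 0.501 -0.486  0.221]
  [ 0.504 -0.485  0.22 ]]

 [[ 0.487 -0.481  0.213]
  [ 0.489 -0.48   0.212]
  [ 0.49  -0.486  0.215]
  [ 0.492 -0.484  0.214]
  [ 0.494 -0.485  0.215]
  [ 0.497 -0.481  0.212]
  [ 0.498 -0.484  0.214]
  [ 0.499 -0.487  0.215]
  [ 0.502 -0.486  0.214]
  [ 0.506 -0.478  0.21 ]]

 [[ 0.488 -0.48   0.206]
  [ 0.489 -0.482  0.207]
  [ 0.49  -0.486  0.209]
  [ 0.492 -0.485  0.208]
  [ 0.494 -0.485  0.208]
  [ 0.497 -0.482  0.206]
  [ 0.499 -0.483  0.207]
  [ 0.499 -0.488  0.209]
  [ 0.502 -0.485  0.208]
  [ 0.506 -0.477  0.203]]

 [[ 0.489 -0.477  0.198]
  [ 0.489 -0.481  0.2  ]
  [ 0.49  -0.486  0.202]
  [ 0.492 -0.488  0.203]
  [ 0.495 -0.484  0.201]
  [ 0.497 -0.485  0.201]
  [ 0.499 -0.483  0.2  ]
  [ 0.5   -0.485  0.201]
  [ 0.502 -0.485  0.201]
  [ 0.506 -0.478  0.197]]]
(array([310.83607556, 304.20534656]), array([256.85971692, 271.67862518]))
```

{"name": "move_arm", "arguments": {
  "plan": [
    [[0,0,0,0,-0.028,0.12,0],[0,0,0,0,-0.028,0.25,0],[0,0,0,0,-0.028,0.38,0],[0,0,0,0,-0.028,0.5,0],[0,0,0,0,-0.028,0.6,0],[0,0,0,0,-0.028,0.7,0],[0,0,0,0,-0.028,0.77,0],[0,0,0,0,-0.028,0.77,0.3]]
  ]
}}

```text
t: 10.15
tcp_pos: [0.4919, -0.4293, 0.1226]
tool_rot: [-0.044, 0.999, 0.001, -0.0]
force: [0.3, 0.2, 1.0]
finger_gap: 0.818
```

{"name": "move_arm", "arguments": {
  "plan": [
    [[0,0,0,0,0,0,0.5],[0,0,0,0,0,0,0.6],[0,0,0,0,0,0,0.7],[0,0,0,0,0,0,1],[0,0,0,0,0,0,1],[0,0,0,0,0,0,1],[0,0,0,0,0,0,1],[0,0,0,0,0,0,1]]
  ],
  "force": 80
}}

```text
t: 11.15
tcp_pos: [0.4924, -0.4293, 0.1235]
tool_rot: [-0.044, 0.999, 0.0, 0.0]
force: [2.5, 4.7, 2.4]
finger_gap: 0.282
```

```bash
python3 -c "
from h import *
go([.4923,-.428,.25],95)"
```

```text
t 11.15 tcp [ 0.4924 -0.4293  0.1235] yaw 95.01 gap 0.282 F [2.5 4.7 2.4] q [-0.89  0.72  1.46  0.    0.96 -2.55]
turn [0.001 0.001 0.   ] shift [-1.000e-03  1.300e-02 -1.265e+00]
```

{"name": "move_arm", "arguments": {
  "plan": [
    [[0,0,0,0,0,-0.06,1],[0,0,0,0,0,-0.2,1],[0,0,0,0,0,-0.35,1],[0,0,0,0,0,-0.5,1],[0,0,0,0,0,-0.65,1],[0,0,0,0,0,-0.8,1],[0,0,0,0,0,-0.92,1],[0,0,0,0,0,-1,1]]
  ]
}}

```text
t: 12.15
tcp_pos: [0.4923, -0.4297, 0.2243]
tool_rot: [-0.044, 0.999, -0.0, 0.0]
force: [-0.3, 0.4, -3.9]
finger_gap: 0.29
```

{"name": "move_arm", "arguments": {
  "plan": [
    [[0,0,0,0,0.06,-0.1,1],[0,0,0,0,0.2,-0.25,1],[0,0,0,0,0.33,-0.37,1],[0,0,0,0,0.46,-0.4,1],[0,0,0,0,0.6,-0.4,1],[0,0,0,0,0.73,-0.4,1],[0,0,0,0,0.87,-0.4,1],[0,0,0,0,1,-0.4,1]]
  ]
}}

```text
t: 13.15
tcp_pos: [0.4832, -0.3289, 0.263]
tool_rot: [-0.044, 0.999, 0.0, -0.0]
force: [0.0, 0.9, -4.2]
finger_gap: 0.285
```

{"name": "move_arm", "arguments": {
  "plan": [
    [[0,0,0,-0.03,0.125,0,1],[0,0,0,-0.06,0.25,0,1],[0,0,0,-0.09,0.375,0,1],[0,0,0,-0.12,0.5,0,1],[0,0,0,-0.15,0.625,0,1],[0,0,0,-0.18,0.75,0,1],[0,0,0,-0.21,0.875,0,1],[0,0,0,-0.25,1,0,1]]
  ]
}}

```text
t: 14.15
tcp_pos: [0.4997, -0.2273, 0.2633]
tool_rot: [-0.044, 0.999, -0.0, 0.0]
force: [-0.5, -0.6, -5.1]
finger_gap: 0.288
```

{"name": "move_arm", "arguments": {
  "plan": [
    [[0,0,0,-0.03,0.125,0,1],[0,0,0,-0.06,0.25,0,1],[0,0,0,-0.09,0.375,0,1],[0,0,0,-0.12,0.5,0,1],[0,0,0,-0.15,0.625,0,1],[0,0,0,-0.18,0.75,0,1],[0,0,0,-0.21,0.875,0,1],[0,0,0,-0.25,1,0,1]]
  ]
}}

```text
t: 15.15
tcp_pos: [0.5158, -0.1255, 0.2633]
tool_rot: [-0.044, 0.999, 0.0, -0.0]
force: [-0.4, -0.8, -4.1]
finger_gap: 0.283
```

{"name": "move_arm", "arguments": {
  "plan": [
    [[0,0,-0.02,-0.04,0.125,0.09,1],[0,0,-0.04,-0.08,0.25,0.18,1],[0,0,-0.06,-0.12,0.375,0.28,1],[0,0,-0.085,-0.17,0.5,0.38,1],[0,0,-0.11,-0.21,0.625,0.48,1],[0,0,-0.13,-0.25,0.75,0.57,1],[0,0,-0.15,-0.3,0.875,0.66,1],[0,0,-0.167,-0.34,1,0.77,1]]
  ]
}}

```text
t: 16.15
tcp_pos: [0.5414, -0.023, 0.1859]
tool_rot: [-0.11, 0.994, -0.0, 0.0]
force: [-0.4, -0.5, -4.3]
finger_gap: 0.287
```

```bash
python3 - <<'E'
from h import *
from station import snapshot
go([.541,-.0165,.1865],102.5)
for n in("side","top"):
    d=snapshot(n); np.savez(n+"2.npz",**d)
d=np.load("side2.npz"); t=np.load("top2.npz")
u,v=map(int,proj(d,[.56,0,.13])); a=cv2.resize(d["img"][v-50:v+50,u-50:u+50,::-1],(500,500),interpolation=cv2.INTER_CUBIC); print(u,v)
u,v=map(int,proj(t,[.56,0,.13])); b=cv2.resize(t["img"][v-50:v+50,u-30:u+30,::-1],(300,500),interpolation=cv2.INTER_CUBIC); print(u,v)
cv2.imwrite("pics/g2.png",np.hstack([a,b]))
def sel(d,lo,hi):
    w=cloud(d).reshape(-1,3); return w[np.all((w>lo)&(w<hi),1)]
for d in(d,t):
    p=sel(d,[.51,-.08,.08],[.565,.05,.14]); 
    if len(p): 
        V=np.linalg.svd(p-p.mean(0),full_matrices=False)[2][2]; print(len(p),p.mean(0),V,p.min(0),p.max(0))
E
```

```text
t 16.15 tcp [ 0.5414 -0.023   0.1859] yaw 102.59 gap 0.287 F [-0.4 -0.5 -4.3] q [-0.25  0.51  1.71  0.    0.92 -2.04]
turn [-0.001  0.001  0.002] shift [-0.01   0.064 -0.006]
295 205
227 172
266 [ 0.542142   -0.03252404  0.11043941] [0.97377912 0.22740389 0.00645697] [ 0.52857874 -0.07968831  0.08031236] [0.55692898 0.03082399 0.13973138]
99 [ 0.5473611  -0.05325387  0.10864314] [-9.75182805e-01 -2.21400763e-01 -4.46262434e-04] [ 0.54144529 -0.07473281  0.08017139] [ 0.55392909 -0.02743586  0.13846959]
```

View pics/g2.png

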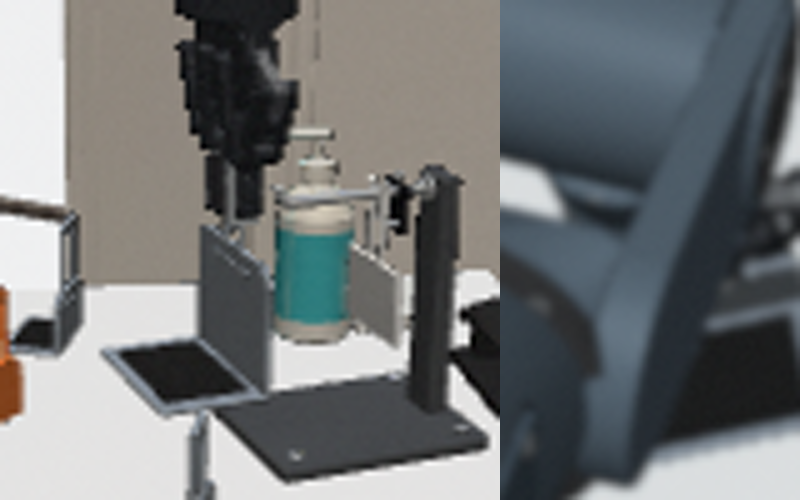

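```bash
python3 - <<'E'
from h import *
d=np.load("side2.npz"); w=cloud(d).reshape(-1,3)
p=w[np.all((w>[.50,-.12,.10])&(w<[.575,.06,.14]),1)]
y=np.radians(102.6); ty=np.array([np.cos(y),np.sin(y)]); tx=np.array([ty[1],-ty[0]])
k=p[:,:2]@ty; m=p[:,:2]@tx; h=np.array([.58,-.0078]); tc=np.array([.5414,-.023])
print("sheet lateral",np.percentile(k,[0,2,98,100]).round(4),"mid",(k.min()+k.max())/2,"x-face",np.median(m),"tcp lat",tc@ty,"x",tc@tx,"hook lat",h@ty,"x",h@tx)
a=w[np.all((w>[.566,-.03,.155])&(w<[.64,.03,.19]),1)]
print("arm lat by ax",[(round(q,3),np.round(np.percentile((a[:,:2]@ty)[abs(a[:,:2]@tx-q)<.004],[5,50,95]),4)) for q in (.56,.57,.58,.59,.6,.61,.62)])
print("top z",[(round(q,3),a[abs(a[:,:2]@tx-q)<.004,2].max().round(4)) for q in (.56,.57,.58,.59,.6,.61)])
b=w[np.all((w>[.45,-.15,.008])&(w<[.72,.15,.016]),1)];print(len(b))
E
```

```text
sheet lateral [-0.2011 -0.1981 -0.0967 -0.0938] mid -0.14745742041397442 x-face 0.5219002993301801 tcp lat -0.1405488364166792 x 0.5233440403615174 hook lat -0.13413523075311679 x 0.5643302046415805
arm lat by ax [(0.56, array([-0.1373, -0.1349, -0.1322])), (0.57, array([-0.1367, -0.1357, -0.1331])), (0.58, array([-0.1387, -0.1358, -0.1305])), (0.59, array([-0.1376, -0.1348, -0.1323])), (0.6, array([-0.1379, -0.1363, -0.1313])), (0.61, array([-0.1378, -0.1365, -0.1359])), (0.62, array([-0.1376, -0.1343, -0.1328]))]
top z [(0.56, np.float64(0.1761)), (0.57, np.float64(0.1691)), (0.58, np.float64(0.169)), (0.59, np.float64(0.1696)), (0.6, np.float64(0.1688)), (0.61, np.float64(0.1684))]
623
```

{"name": "move_arm", "arguments": {
  "plan": [
    [[0,0,0,0,0.06,0,1],[0,0,0,0,0.12,0,1],[0,0,0,-0.1,0.12,0,1],[0,0,0,-0.2,0.12,0,1],[0,0,0,-0.3,0.12,0,1],[0,0,0,-0.4,0.12,0,1],[0,0,0,-0.5,0.12,0,1],[0,0,0,-0.56,0.12,0,1]]
  ]
}}

```text
t: 17.25
tcp_pos: [0.5937, 0.0002, 0.1862]
tool_rot: [-0.109, 0.994, -0.0, 0.0]
force: [0.4, -1.1, -4.1]
finger_gap: 0.286
```

```bash
cat >> h.py <<'E'
YAW=np.radians(102.5); TY=np.array([np.cos(YAW),np.sin(YAW)]); AX=np.array([TY[1],-TY[0]])
def look(tag):
    from station import status,snapshot
    d=snapshot("side"); np.savez(tag+".npz",**d); s=status.sense(); tc=s["tcp_pos"]
    print("t",round(s["t"],2),"tcp",tc.round(4),"lat",(tc[:2]@TY).round(4),"ax",(tc[:2]@AX).round(4),"gap",round(s["finger_gap"],3),"F",s["force"].round(1),"Fax",(s["force"][:2]@AX).round(2),"Flat",(s["force"][:2]@TY).round(2))
    return d,s
def crop(d,P,name,r=45):
    u,v=map(int,proj(d,P)); cv2.imwrite("pics/"+name,cv2.resize(d["img"][v-r:v+r,u-r:u+r,::-1],(600,600),interpolation=cv2.INTER_CUBIC))
E
python3 - <<'E'
from h import *
d,s=look("side3"); w=cloud(d).reshape(-1,3)
tc=s["tcp_pos"]
ax=w[:,:2]@AX; la=w[:,:2]@TY
def rep(n,k): print(n,k.sum(),"ax",np.percentile(ax[k],[2,50,98]).round(4),"lat",np.percentile(la[k],[2,50,98]).round(4),"z",np.percentile(w[k,2],[2,98]).round(4))
near=(abs(la+.135)<.09)
a0=tc[:2]@AX
rep("sheet",near&(abs(ax-a0)<.02)&(w[:,2]>.08)&(w[:,2]<.14))
rep("handle",near&(abs(ax-a0)<.008)&(w[:,2]>.15)&(w[:,2]<.165)&(abs(la+.135)<.03))
rep("arm",(abs(la+.135)<.02)&(ax>.61)&(ax<.618)&(w[:,2]>.155)&(w[:,2]<.18))
rep("pad",near&(ax>.6)&(ax<.64)&(w[:,2]>.08)&(w[:,2]<.115))
crop(d,[.6,0,.16],"g3.png")
E
```

```text
t 17.3 tcp [5.944e-01 2.000e-04 1.863e-01] lat -0.1284 ax 0.5803 gap 0.285 F [ 0.3  0.3 -4.6] Fax 0.39 Flat 0.27
sheet 284 ax [0.5762 0.5779 0.5818] lat [-0.1861 -0.1397 -0.0808] z [0.0816 0.1393]
handle 12 ax [0.576  0.579  0.5862] lat [-0.1484 -0.142  -0.122 ] z [0.1504 0.1648]
arm 3 ax [0.6113 0.6136 0.6163] lat [-0.1368 -0.135  -0.132 ] z [0.1632 0.1681]
pad 107 ax [0.6231 0.6259 0.6303] lat [-0.1691 -0.1397 -0.1052] z [0.0811 0.1138]
```

View pics/g3.png

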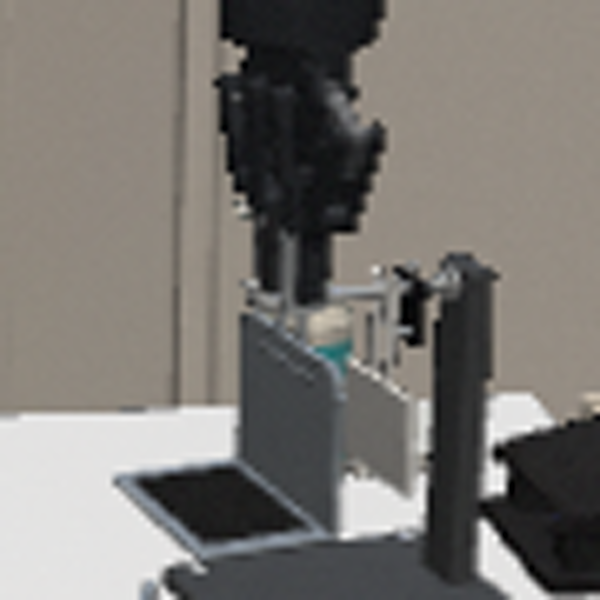

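{"name": "move_arm", "arguments": {
  "plan": [
    [[0,0,0,0,0,0.04,1],[0,0,0,0,0,0.08,1],[0,0,0,0,0,0.12,1],[0,0,0,0,0,0.155,1],[0,0,0,-0.06,0,0.155,1],[0,0,0,-0.13,0,0.155,1],[0,0,0,-0.2,0,0.155,1],[0,0,0,-0.27,0,0.155,1]]
  ]
}}

```text
t: 18.3
tcp_pos: [0.62, 0.0061, 0.1709]
tool_rot: [-0.109, 0.994, -0.0, 0.0]
force: [0.4, -0.6, -4.7]
finger_gap: 0.281
```

```bash
python3 - <<'E'
from h import *
from station import status
s=status.sense(); tc=s["tcp_pos"]; print(tc.round(4),"lat",tc[:2]@TY,"ax",tc[:2]@AX,"Fax",s["force"][:2]@AX,"Flat",s["force"][:2]@TY,s["force"],s["ft_torque"])
E
```

```text
[0.62   0.0061 0.1709] lat -0.1282721000029869 ax 0.606631240511883 Fax 0.31306856985747533 Flat -0.6657486342288602 [ 0.44974197 -0.58220729 -4.67476032] [-0.00523608 -0.06490989  0.02939196]
```

{"name": "move_arm", "arguments": {
  "plan": [
    [[0,0,0,-0.02,0,0,1],[0,0,0,-0.04,0,0,1],[0,0,0,-0.06,0,0,1],[0,0,0,-0.08,0,0,1],[0,0,0,-0.1,0,0,1],[0,0,0,-0.115,0,0,1],[0,0,0,-0.13,0,0,1],[0,0,0,-0.14,0,0,1]]
  ]
}}

```text
t: 19.3
tcp_pos: [0.633, 0.009, 0.1708]
tool_rot: [-0.109, 0.994, -0.0, -0.0]
force: [-0.5, -0.2, -4.1]
finger_gap: 0.28
```

```bash
cat >> h.py <<'E'
def f():
    from station import status
    s=status.sense(); tc=s["tcp_pos"]; print("t",round(s["t"],2),tc.round(4),"lat",(tc[:2]@TY).round(4),"ax",(tc[:2]@AX).round(4),"Fax",(s["force"][:2]@AX).round(2),"Flat",(s["force"][:2]@TY).round(2),"Fz",s["force"][2].round(2),s["ft_torque"].round(2),"gap",round(s["finger_gap"],3))
E
python3 -c "
from h import *
f()"
```

```text
t 19.3 [0.633  0.009  0.1708] lat -0.1282 ax 0.6199 Fax -0.55 Flat -0.13 Fz -4.07 [ 0.05 -0.05  0.05] gap 0.28
```

{"name": "move_arm", "arguments": {
  "plan": [
    [[0,0,0,-0.005,0,0,1],[0,0,0,-0.01,0,0,1],[0,0,0,-0.015,0,0,1],[0,0,0,-0.02,0,0,1],[0,0,0,-0.025,0,0,1],[0,0,0,-0.03,0,0,1],[0,0,0,-0.03,0,0,1],[0,0,0,-0.03,0,0,1]]
  ]
}}

```text
t: 20.3
tcp_pos: [0.6357, 0.0096, 0.1708]
tool_rot: [-0.109, 0.994, 0.0, -0.0]
force: [-0.9, 0.5, -3.8]
finger_gap: 0.286
```

```bash
python3 -c "
from h import *
f()"
```

```text
t 20.3 [0.6357 0.0096 0.1708] lat -0.1282 ax 0.6227 Fax -0.74 Flat 0.65 Fz -3.76 [0.02 0.07 0.01] gap 0.286
```

{"name": "move_arm", "arguments": {
  "plan": [
    [[0,0,0,-0.005,0,0,1],[0,0,0,-0.01,0,0,1],[0,0,0,-0.015,0,0,1],[0,0,0,-0.02,0,0,1],[0,0,0,-0.025,0,0,1],[0,0,0,-0.03,0,0,1],[0,0,0,-0.03,0,0,1],[0,0,0,-0.03,0,0,1]]
  ]
}}

```text
t: 21.3
tcp_pos: [0.6383, 0.0102, 0.1707]
tool_rot: [-0.109, 0.994, 0.0, -0.001]
force: [-4.7, -1.7, -0.2]
finger_gap: 0.291
```

```bash
python3 -c "
from h import *
f()"
```

```text
t 21.3 [0.6383 0.0102 0.1707] lat -0.1282 ax 0.6254 Fax -5.0 Flat -0.66 Fz -0.21 [-0.35  0.84  0.1 ] gap 0.291
```

{"name": "move_arm", "arguments": {
  "plan": [
    [[0,0,0,-0.005,0,0,1],[0,0,0,-0.01,0,0,1],[0,0,0,-0.015,0,0,1],[0,0,0,-0.015,0,0,1],[0,0,0,-0.015,0,0,1],[0,0,0,-0.015,0,0,1],[0,0,0,-0.015,0,0,1],[0,0,0,-0.015,0,0,1]]
  ]
}}

```text
t: 22.3
tcp_pos: [0.6392, 0.0104, 0.1707]
tool_rot: [-0.109, 0.994, -0.0, -0.001]
force: [-6.4, -1.7, 0.3]
finger_gap: 0.286
```

```bash
python3 - <<'E'
from h import *
f()
d,s=look("side4"); w=cloud(d).reshape(-1,3)
ax=w[:,:2]@AX; la=w[:,:2]@TY
for lo,hi in((.06,.08),(.08,.1),(.1,.12),(.12,.135)):
    k=(w[:,2]>lo)&(w[:,2]<hi)&(abs(la+.135)<.06)&(abs(ax-.623)<.02); print(lo,k.sum(),np.percentile(ax[k],[10,50,90]).round(4),np.percentile(la[k],[2,98]).round(4))
k=(abs(la+.135)<.02)&(w[:,2]>.15)&(w[:,2]<.19)&(ax>.55)&(ax<.6); print("arm",np.median(la[k]),w[k,2].max())
crop(d,[.62,0,.14],"g4.png")
E
```

```text
t 22.3 [0.6392 0.0104 0.1707] lat -0.1282 ax 0.6263 Fax -6.62 Flat -0.22 Fz 0.28 [-0.36  0.99  0.  ] gap 0.286
t 22.35 tcp [0.6391 0.0104 0.1707] lat -0.1282 ax 0.6262 gap 0.288 F [-6.2 -1.5 -0.1] Fax -6.34 Flat -0.15
0.06 94 [0.6225 0.6241 0.6256] [-0.1861 -0.0829]
0.08 97 [0.6228 0.6239 0.6256] [-0.1863 -0.0825]
0.1 102 [0.6228 0.6239 0.6259] [-0.1843 -0.0792]
0.12 71 [0.6226 0.6245 0.6275] [-0.1811 -0.0845]
arm -0.13463149009933567 0.1763021149573737
```

View pics/g4.png

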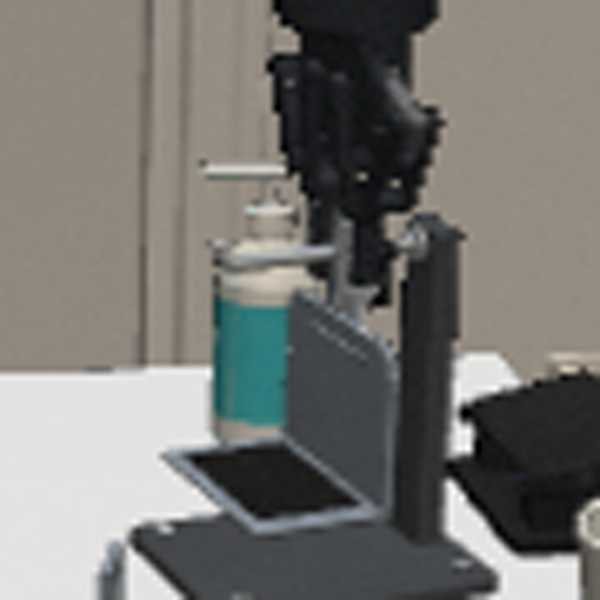

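{"name": "move_arm", "arguments": {
  "plan": [
    [[0,0,0,0.008,0,0,1],[0,0,0,0.016,0,0,1],[0,0,0,0.024,0,0.005,1],[0,0,0,0.024,0,0.01,0.7],[0,0,0,0.024,0,0.01,0.5],[0,0,0,0.024,0,0.01,0.3],[0,0,0,0.024,0,0.01,0],[0,0,0,0.024,0,0.01,0]]
  ]
}}

```text
t: 23.35
tcp_pos: [0.6384, 0.0101, 0.1701]
tool_rot: [-0.109, 0.994, -0.0, 0.001]
force: [-0.3, 0.6, -0.2]
finger_gap: 1.002
```

{"name": "move_arm", "arguments": {
  "plan": [
    [[0,0,0,0,0,0,0],[0,0,0,0,0,-0.1,0],[0,0,0,0,0,-0.22,0],[0,0,0,0,0,-0.36,0],[0,0,0,0,0,-0.5,0],[0,0,0,0,0,-0.64,0],[0,0,0,0,0,-0.74,0],[0,0,0,0,0,-0.8,0]]
  ]
}}

```text
t: 24.35
tcp_pos: [0.638, 0.0101, 0.2507]
tool_rot: [-0.109, 0.994, -0.0, 0.0]
force: [-0.8, 0.0, -0.2]
finger_gap: 1.0
```

```bash
python3 - <<'E'
from h import *
d,s=look("side5"); w=cloud(d).reshape(-1,3)
ax=w[:,:2]@AX; la=w[:,:2]@TY
for lo,hi in((.06,.08),(.08,.1),(.1,.12),(.12,.135),(.135,.165),(.17,.19)):
    k=(w[:,2]>lo)&(w[:,2]<hi)&(abs(la+.135)<.06)&(abs(ax-.623)<.015); print(lo,k.sum(),np.percentile(ax[k],[10,50,90]).round(4),np.percentile(la[k],[2,98]).round(4),w[k,2].max())
go([.4868,-.2165,.18],69)
E
```

```text
t 24.4 tcp [0.6383 0.01   0.2512] lat -0.1284 ax 0.6254 gap 1.001 F [-0.6  0.1  1.2] Fax -0.61 Flat 0.21
0.06 96 [0.6199 0.6217 0.6233] [-0.1855 -0.0791] 0.07984054107437116
0.08 102 [0.62   0.6217 0.6234] [-0.1875 -0.0808] 0.0999985937038741
0.1 92 [0.6202 0.6219 0.6234] [-0.1856 -0.0808] 0.11997142988304471
0.12 67 [0.6206 0.6225 0.6267] [-0.1804 -0.0835] 0.13476707647120278
0.135 48 [0.621  0.6256 0.6308] [-0.1472 -0.1187] 0.16440755196277212
0.17 16 [0.6204 0.6227 0.6263] [-0.1436 -0.1195] 0.17905699999307084
t 24.4 tcp [0.6383 0.01   0.2512] yaw 102.53 gap 1.001 F [-0.6  0.1  1.2] q [-0.16  0.55  1.4   0.    1.19 -1.95]
turn [-0.     0.002  0.745] shift [ 1.972 -1.882  0.71 ]
```

{"name": "move_arm", "arguments": {
  "plan": [
    [[0,0,0,0.06,-0.06,0,0],[0,0,0,0.2,-0.19,0,0],[0,0,0,0.33,-0.31,0,0],[0,0,0,0.47,-0.44,0,0],[0,0,0,0.6,-0.57,0,0],[0,0,0,0.73,-0.7,0,0],[0,0,0,0.87,-0.82,0,0],[0,0,0,0.99,-0.94,0,0]]
  ]
}}

```text
t: 25.4
tcp_pos: [0.5609, -0.1042, 0.2499]
tool_rot: [-0.109, 0.994, 0.0, -0.0]
force: [0.5, -0.1, -0.1]
finger_gap: 0.998
```

{"name": "move_arm", "arguments": {
  "plan": [
    [[0,0,0.1,0.13,-0.12,0.09,0],[0,0,0.2,0.26,-0.24,0.18,0],[0,0,0.3,0.39,-0.36,0.27,0],[0,0,0.4,0.52,-0.48,0.36,0],[0,0,0.5,0.65,-0.6,0.45,0],[0,0,0.6,0.78,-0.72,0.54,0],[0,0,0.7,0.9,-0.84,0.63,0],[0,0,0.745,0.98,-0.94,0.7,0]]
  ]
}}

```text
t: 26.4
tcp_pos: [0.4857, -0.217, 0.1795]
tool_rot: [0.183, 0.983, 0.0, -0.0]
force: [-0.4, 0.8, -1.0]
finger_gap: 0.998
```

```bash
python3 - <<'E'
from h import *
go([.4868,-.2165,.103],69)
E
```

```text
t 26.4 tcp [ 0.4857 -0.217   0.1795] yaw 68.92 gap 0.998 F [-0.4  0.8 -1. ] q [-0.63  0.51  1.74  0.    0.9  -1.83]
turn [ 0.    -0.    -0.002] shift [-0.008  0.009  0.765]
```

{"name": "move_arm", "arguments": {
  "plan": [
    [[0,0,0,-0.008,0.009,0.12,0],[0,0,0,-0.008,0.009,0.25,0],[0,0,0,-0.008,0.009,0.38,0],[0,0,0,-0.008,0.009,0.5,0],[0,0,0,-0.008,0.009,0.61,0],[0,0,0,-0.008,0.009,0.71,0],[0,0,0,-0.008,0.009,0.765,0],[0,0,0,-0.008,0.009,0.765,0.3]]
  ]
}}

```text
t: 27.4
tcp_pos: [0.4873, -0.2156, 0.1029]
tool_rot: [0.182, 0.983, 0.0, -0.0]
force: [0.2, 0.2, 0.9]
finger_gap: 0.82
```

{"name": "move_arm", "arguments": {
  "plan": [
    [[0,0,0,0,0,0,0.5],[0,0,0,0,0,0,0.6],[0,0,0,0,0,0,0.7],[0,0,0,0,0,0,1],[0,0,0,0,0,0,1],[0,0,0,0,0,-0.05,1],[0,0,0,0,0,-0.15,1],[0,0,0,0,0,-0.3,1]]
  ],
  "force": 80
}}

```text
t: 28.4
tcp_pos: [0.4871, -0.2153, 0.1336]
tool_rot: [0.182, 0.983, 0.0, -0.001]
force: [0.2, 0.0, -1.8]
finger_gap: 0.374
```

```bash
python3 - <<'E'
from h import *
f()
h=np.array([.0,.0])
lat,ax=-.1284,.5233
p=lat*TY+ax*AX; print(p)
go([*p,.187],102.5)
E
```

```text
t 28.4 [ 0.4871 -0.2153  0.1336] lat -0.3156 ax 0.4289 Fax 0.16 Flat -0.01 Fz -1.83 [-0.02 -0.04 -0.02] gap 0.374
[ 0.53868655 -0.01209356]
t 28.4 tcp [ 0.4871 -0.2153  0.1336] yaw 69.01 gap 0.374 F [ 0.2  0.  -1.8] q [-0.63  0.58  1.77  0.    0.79 -1.83]
turn [ 0.001 -0.002 -0.744] shift [ 0.247  2.082 -0.533]
```

{"name": "move_arm", "arguments": {
  "plan": [
    [[0,0,0,0.01,0.06,-0.15,1],[0,0,0,0.03,0.2,-0.3,1],[0,0,0,0.05,0.33,-0.45,1],[0,0,0,0.06,0.47,-0.53,1],[0,0,0,0.08,0.6,-0.53,1],[0,0,0,0.1,0.74,-0.53,1],[0,0,0,0.11,0.87,-0.53,1],[0,0,0,0.12,1,-0.53,1]]
  ]
}}

```text
t: 29.4
tcp_pos: [0.5122, -0.117, 0.1859]
tool_rot: [0.182, 0.983, 0.0, -0.0]
force: [0.3, 0.1, -2.1]
finger_gap: 0.373
```

{"name": "move_arm", "arguments": {
  "plan": [
    [[0,0,-0.1,0.02,0.13,0,1],[0,0,-0.2,0.04,0.26,0,1],[0,0,-0.3,0.06,0.4,0,1],[0,0,-0.4,0.07,0.53,0,1],[0,0,-0.5,0.09,0.66,0,1],[0,0,-0.6,0.1,0.8,0,1],[0,0,-0.7,0.12,0.9,0,1],[0,0,-0.744,0.127,1,0,1]]
  ]
}}

```text
t: 30.4
tcp_pos: [0.536, -0.0192, 0.186]
tool_rot: [-0.109, 0.994, 0.0, -0.0]
force: [-0.2, 0.5, -2.1]
finger_gap: 0.376
```

```bash
python3 - <<'E'
from h import *
f()
p=-.1284*TY+.580*AX
go([*p,.187],102.5)
d,s=look("side6"); w=cloud(d).reshape(-1,3)
ax=w[:,:2]@AX; la=w[:,:2]@TY; tc=s["tcp_pos"]; a0=tc[:2]@AX; l0=tc[:2]@TY
k=(w[:,2]>.1)&(w[:,2]<.145)&(abs(la-l0)<.08)&(abs(ax-a0)<.025); print(k.sum(),np.percentile(ax[k],[5,50,95]).round(4),np.percentile(la[k],[1,99]).round(4), w[(w[:,2]>.06)&(abs(la-l0)<.08)&(abs(ax-a0)<.006),2].min())
E
```

```text
t 30.4 [ 0.536  -0.0192  0.186 ] lat -0.1348 ax 0.5192 Fax -0.05 Flat 0.5 Fz -2.08 [ 0.05 -0.01  0.01] gap 0.376
t 30.4 tcp [ 0.536  -0.0192  0.186 ] yaw 102.55 gap 0.376 F [-0.2  0.5 -2.1] q [-0.24  0.5   1.72  0.    0.92 -2.03]
turn [ 0.    -0.001  0.001] shift [-0.608  0.064 -0.01 ]
t 30.45 tcp [ 0.5364 -0.0183  0.1861] lat -0.134 ax 0.5197 gap 0.374 F [ 1.6  0.4 -2.1] Fax 1.64 Flat 0.09
183 [0.5135 0.5151 0.5196] [-0.183  -0.0934] 0.08311105272543629
```

{"name": "move_arm", "arguments": {
  "plan": [
    [[0,0,0,0,0.03,0,1],[0,0,0,0,0.06,0,1],[0,0,0,-0.1,0.06,0,1],[0,0,0,-0.2,0.06,0,1],[0,0,0,-0.3,0.06,0,1],[0,0,0,-0.4,0.06,0,1],[0,0,0,-0.5,0.06,0,1],[0,0,0,-0.61,0.06,0,1]]
  ]
}}

```text
t: 31.45
tcp_pos: [0.5949, -0.0008, 0.1862]
tool_rot: [-0.109, 0.994, 0.0, -0.0]
force: [-0.7, 0.1, -2.3]
finger_gap: 0.379
```

{"name": "move_arm", "arguments": {
  "plan": [
    [[0,0,0,0,0,0.04,1],[0,0,0,0,0,0.08,1],[0,0,0,0,0,0.12,1],[0,0,0,0,0,0.155,1],[0,0,0,-0.06,0,0.155,1],[0,0,0,-0.13,0,0.155,1],[0,0,0,-0.2,0,0.155,1],[0,0,0,-0.27,0,0.155,1]]
  ]
}}

```text
t: 32.45
tcp_pos: [0.6214, 0.005, 0.1709]
tool_rot: [-0.109, 0.994, -0.0, 0.0]
force: [-0.1, 0.2, -2.0]
finger_gap: 0.377
```

```bash
python3 - <<'E'
from h import *
d,s=look("side7"); w=cloud(d).reshape(-1,3)
ax=w[:,:2]@AX; la=w[:,:2]@TY
k=(w[:,2]>.1)&(w[:,2]<.13)&(abs(la+.135)<.06)&(abs(ax-.605)<.01);print("M",k.sum(),np.percentile(ax[k],[5,50,95]).round(4),np.percentile(la[k],[1,99]).round(4))
k=(w[:,2]>.1)&(w[:,2]<.13)&(abs(la+.135)<.06)&(abs(ax-.623)<.007);print("L",k.sum(),np.percentile(ax[k],[5,50,95]).round(4),np.percentile(la[k],[1,99]).round(4))
crop(d,[.61,0,.14],"g5.png")
E
```

```text
t 32.5 tcp [0.6225 0.0051 0.171 ] lat -0.1298 ax 0.6088 gap 0.377 F [ 1.8 -0.6 -2.6] Fax 1.67 Flat -1.0
M 128 [0.6019 0.6039 0.607 ] [-0.178  -0.0908]
L 79 [0.6199 0.6218 0.6272] [-0.1856 -0.0924]
```

View pics/g5.png

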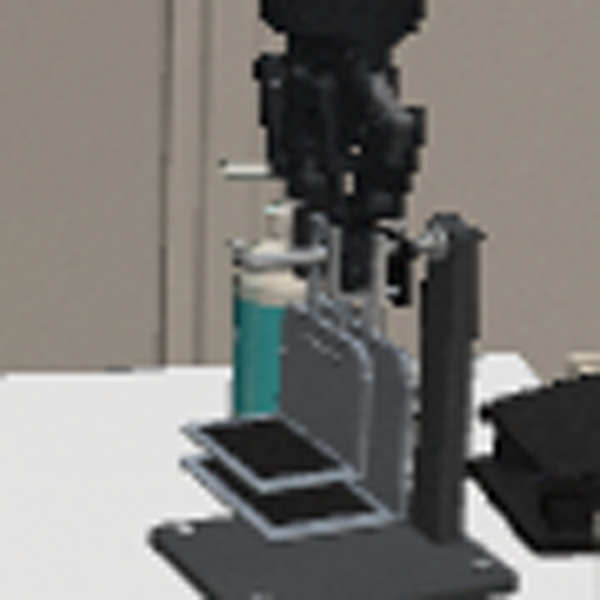

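{"name": "move_arm", "arguments": {
  "plan": [
    [[0,0,0,-0.02,0,0,1],[0,0,0,-0.04,0,0,1],[0,0,0,-0.06,0,0,1],[0,0,0,-0.08,0,0,1],[0,0,0,-0.1,0,0,1],[0,0,0,-0.115,0,0,1],[0,0,0,-0.125,0,0,1],[0,0,0,-0.13,0,0,1]]
  ]
}}

```text
t: 33.5
tcp_pos: [0.6334, 0.0077, 0.1708]
tool_rot: [-0.109, 0.994, 0.0, -0.0]
force: [-0.7, 0.2, -1.8]
finger_gap: 0.379
```

{"name": "move_arm", "arguments": {
  "plan": [
    [[0,0,0,-0.005,0,0,1],[0,0,0,-0.01,0,0,1],[0,0,0,-0.015,0,0,1],[0,0,0,-0.02,0,0,1],[0,0,0,-0.025,0,0,1],[0,0,0,-0.03,0,0,1],[0,0,0,-0.03,0,0,1],[0,0,0,-0.03,0,0,1]]
  ]
}}

```text
t: 34.5
tcp_pos: [0.6344, 0.0079, 0.1707]
tool_rot: [-0.109, 0.994, -0.0, -0.002]
force: [-5.6, -2.0, 1.4]
finger_gap: 0.374
```

```bash
python3 - <<'E'
from h import *
f()
d,s=look("side8"); w=cloud(d).reshape(-1,3)
ax=w[:,:2]@AX; la=w[:,:2]@TY
k=(w[:,2]>.1)&(w[:,2]<.13)&(abs(la+.135)<.06)&(abs(ax-.62)<.01);print("M",k.sum(),np.percentile(ax[k],[5,50,95]).round(4),np.percentile(la[k],[1,99]).round(4))
k=(w[:,2]>.05)&(w[:,2]<.065)&(abs(la+.135)<.06)&(abs(ax-.623)<.007);print("L",k.sum(),np.percentile(ax[k],[5,50,95]).round(4))
E
```

```text
t 34.5 [0.6344 0.0079 0.1707] lat -0.1296 ax 0.6211 Fax -5.94 Flat -0.7 Fz 1.42 [-0.4   0.9  -0.09] gap 0.374
t 34.55 tcp [0.6344 0.0079 0.1706] lat -0.1296 ax 0.621 gap 0.377 F [-5.7 -1.4  1.8] Fax -5.9 Flat -0.09
M 161 [0.615  0.6172 0.6249] [-0.1858 -0.0836]
L 22 [0.6208 0.6219 0.6231]
```

{"name": "move_arm", "arguments": {
  "plan": [
    [[0,0,0,-0.005,0,-0.005,1],[0,0,0,-0.01,0,-0.005,1],[0,0,0,-0.015,0,-0.005,1],[0,0,0,-0.02,0,-0.005,1],[0,0,0,-0.025,0,-0.005,1],[0,0,0,-0.025,0,-0.005,1],[0,0,0,-0.025,0,-0.005,1],[0,0,0,-0.025,0,-0.005,1]]
  ]
}}

```text
t: 35.55
tcp_pos: [0.6356, 0.0082, 0.1707]
tool_rot: [-0.109, 0.994, -0.0, -0.004]
force: [-8.2, -2.2, 1.5]
finger_gap: 0.38
```

```bash
cat >> h.py <<'E'
def faces(tag,bands):
    d,s=look(tag); w=cloud(d).reshape(-1,3); ax=w[:,:2]@AX; la=w[:,:2]@TY
    for n,l,h,a0,a1 in bands:
        k=(w[:,2]>l)&(w[:,2]<h)&(abs(la+.135)<.06)&(ax>a0)&(ax<a1);print(n,k.sum(),np.percentile(ax[k],[5,50,95]).round(4),np.percentile(la[k],[1,99]).round(4))
    return d
E
python3 - <<'E'
from h import *
f()
faces("side9",[("Mhi",.12,.14,.61,.63),("Mlo",.08,.1,.61,.622),("L",.05,.065,.612,.635)])
E
```

```text
t 35.55 [0.6356 0.0082 0.1707] lat -0.1295 ax 0.6223 Fax -8.46 Flat -0.41 Fz 1.46 [-0.55  1.1  -0.01] gap 0.38
t 35.6 tcp [0.6356 0.0083 0.1707] lat -0.1295 ax 0.6223 gap 0.375 F [-8.7 -3.3  1.4] Fax -9.23 Flat -1.3
Mhi 80 [0.6166 0.6192 0.628 ] [-0.1792 -0.0855]
Mlo 82 [0.6163 0.6178 0.6199] [-0.1798 -0.0914]
L 23 [0.6213 0.6232 0.6265] [-0.1853 -0.1542]
```

{"name": "move_arm", "arguments": {
  "plan": [
    [[0,0,0,-0.005,0,0,1],[0,0,0,-0.01,0,0,1],[0,0,0,-0.015,0,0,1],[0,0,0,-0.02,0,0,1],[0,0,0,-0.025,0,0,1],[0,0,0,-0.025,0,0,1],[0,0,0,-0.025,0,0,1],[0,0,0,-0.025,0,0,1]]
  ]
}}

```text
t: 36.6
tcp_pos: [0.6368, 0.0085, 0.1707]
tool_rot: [-0.109, 0.994, -0.0, -0.005]
force: [-11.1, -3.4, 2.8]
finger_gap: 0.377
```

```bash
python3 - <<'E'
from h import *
f()
faces("side10",[("Mhi",.12,.14,.61,.635),("Mlo",.08,.1,.61,.624),("L",.05,.065,.612,.635)])
E
```

```text
t 36.6 [0.6368 0.0085 0.1707] lat -0.1295 ax 0.6236 Fax -11.59 Flat -0.96 Fz 2.81 [-0.58  1.54 -0.08] gap 0.377
t 36.65 tcp [0.6368 0.0085 0.1707] lat -0.1295 ax 0.6236 gap 0.372 F [-9.7 -4.7  3.3] Fax -10.51 Flat -2.53
Mhi 87 [0.6173 0.6206 0.6295] [-0.1797 -0.0865]
Mlo 93 [0.6169 0.619  0.6231] [-0.1827 -0.0894]
L 24 [0.6225 0.6246 0.6279] [-0.187  -0.1495]
```

{"name": "move_arm", "arguments": {
  "plan": [
    [[0,0,0,0.01,0,0,1],[0,0,0,0.02,0,0,1],[0,0,0,0.03,0,0,1],[0,0,0,0.035,0,0,0.6],[0,0,0,0.035,0,0,0.4],[0,0,0,0.035,0,0,0.2],[0,0,0,0.035,0,0,0],[0,0,0,0.035,0,0,0]]
  ]
}}

```text
t: 37.65
tcp_pos: [0.638, 0.0086, 0.1714]
tool_rot: [-0.109, 0.994, -0.0, 0.0]
force: [-0.3, -0.5, 1.1]
finger_gap: 0.999
```

{"name": "move_arm", "arguments": {
  "plan": [
    [[0,0,0,0,0,-0.08,0],[0,0,0,0,0,-0.2,0],[0,0,0,0,0,-0.36,0],[0,0,0,0,0,-0.54,0],[0,0,0,0,0,-0.7,0],[0,0,0,0.03,0.06,-0.8,0],[0,0,0,0.06,0.13,-0.8,0],[0,0,0,0.1,0.22,-0.8,0]]
  ]
}}

```text
t: 38.65
tcp_pos: [0.6223, 0.0286, 0.2508]
tool_rot: [-0.109, 0.994, 0.0, -0.001]
force: [-0.6, 0.1, 0.7]
finger_gap: 1.003
```

```bash
python3 - <<'E'
from h import *
faces("side11",[("Mhi",.12,.14,.61,.625),("Mlo",.08,.1,.61,.624),("Mlo2",.067,.075,.6,.63),("L",.05,.065,.608,.635),("handles",.14,.16,.6,.64),("tops",.17,.19,.6,.64)])
go([.4626,.1955,.16],69)
E
```

```text
t 38.7 tcp [0.6212 0.0298 0.2505] lat -0.1053 ax 0.6129 gap 0.996 F [-0.2  1.4 -0.5] Fax 0.11 Flat 1.38
Mhi 64 [0.617  0.6191 0.6237] [-0.1795 -0.0818]
Mlo 88 [0.6165 0.6183 0.6229] [-0.1856 -0.0896]
Mlo2 79 [0.6023 0.615  0.622 ] [-0.1854 -0.089 ]
L 22 [0.6218 0.6229 0.6265] [-0.1873 -0.0914]
handles 59 [0.6173 0.6257 0.6396] [-0.1507 -0.1107]
tops 34 [0.6168 0.6201 0.6386] [-0.1503 -0.1185]
t 38.7 tcp [0.6212 0.0298 0.2505] yaw 102.54 gap 0.996 F [-0.2  1.4 -0.5] q [-0.13  0.53  1.44  0.    1.18 -1.92]
turn [ 0.001 -0.004  0.745] shift [1.185 1.96  0.912]
```

{"name": "move_arm", "arguments": {
  "plan": [
    [[0,0,0,0.06,0.1,0,0],[0,0,0,0.13,0.22,0,0],[0,0,0,0.21,0.35,0,0],[0,0,0,0.29,0.48,0,0],[0,0,0,0.37,0.61,0,0],[0,0,0,0.45,0.74,0,0],[0,0,0,0.52,0.87,0,0],[0,0,0,0.59,0.98,0,0]]
  ]
}}

```text
t: 39.7
tcp_pos: [0.5438, 0.1116, 0.2514]
tool_rot: [-0.109, 0.994, 0.0, 0.0]
force: [0.2, -0.3, 0.8]
finger_gap: 1.0
```

{"name": "move_arm", "arguments": {
  "plan": [
    [[0,0,0.1,0.08,0.13,0.06,0],[0,0,0.2,0.16,0.26,0.12,0],[0,0,0.3,0.24,0.39,0.2,0],[0,0,0.4,0.32,0.52,0.32,0],[0,0,0.5,0.4,0.65,0.46,0],[0,0,0.6,0.48,0.78,0.62,0],[0,0,0.7,0.55,0.9,0.77,0],[0,0,0.745,0.59,0.98,0.9,0]]
  ]
}}

```text
t: 40.7
tcp_pos: [0.4649, 0.1944, 0.1609]
tool_rot: [0.183, 0.983, -0.0, -0.0]
force: [-0.1, 0.5, 0.5]
finger_gap: 1.003
```

```bash
python3 - <<'E'
from h import *
go([.4626,.1955,.083],69)
d,s=look("side12"); w=cloud(d).reshape(-1,3)
k=np.all((w>[.43,.13,.068])&(w<[.5,.25,.1]),1); print(k.sum(),w[k].mean(0),w[k].min(0),w[k].max(0))
u,v=map(int,proj(d,[.4626,.195,.1])); cv2.imwrite("pics/g6.png",cv2.resize(d["img"][v-40:v+40,u-40:u+40,::-1],(600,600),interpolation=cv2.INTER_CUBIC))
E
```

```text
t 40.7 tcp [0.4649 0.1944 0.1609] yaw 68.9 gap 1.003 F [-0.1  0.5  0.5] q [ 0.17  0.51  1.82  0.    0.81 -1.03]
turn [-0.    -0.    -0.002] shift [0.025 0.002 0.779]
t 40.75 tcp [0.4632 0.1947 0.1595] lat 0.0898 ax 0.4943 gap 0.998 F [-1.5 -0.9 -0.6] Fax -1.69 Flat -0.52
24 [0.46348027 0.19630383 0.08410657] [0.45545375 0.17444128 0.07098706] [0.47110073 0.21552623 0.09476054]
```

View pics/g6.png

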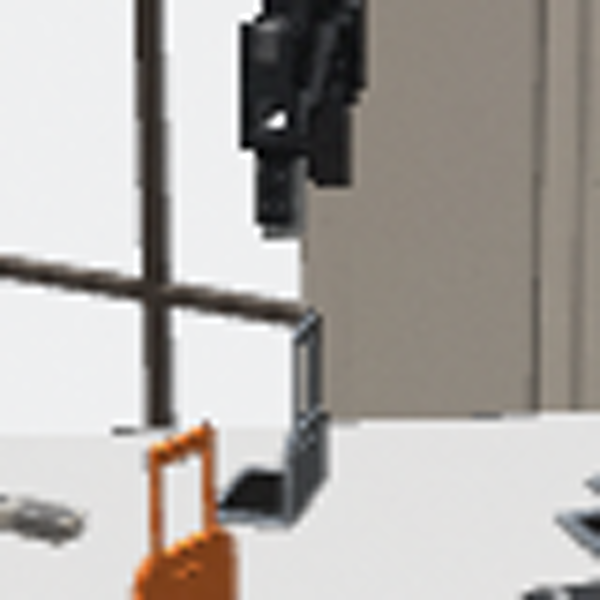

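{"name": "move_arm", "arguments": {
  "plan": [
    [[0,0,0,0,0,0.12,0],[0,0,0,0,0,0.25,0],[0,0,0,0,0,0.38,0],[0,0,0,0,0,0.5,0],[0,0,0,0,0,0.61,0],[0,0,0,0,0,0.71,0],[0,0,0,0,0,0.765,0],[0,0,0,0,0,0.765,0.2]]
  ]
}}

```text
t: 41.75
tcp_pos: [0.4655, 0.1938, 0.0844]
tool_rot: [0.183, 0.983, -0.0, -0.0]
force: [-0.5, -0.3, 0.5]
finger_gap: 0.813
```

{"name": "move_arm", "arguments": {
  "plan": [
    [[0,0,0,0,0,0,0.35],[0,0,0,0,0,0,0.45],[0,0,0,0,0,0,0.6],[0,0,0,0,0,0,1],[0,0,0,0,0,0,1],[0,0,0,0,0,-0.1,1],[0,0,0,0,0,-0.3,1],[0,0,0,0,0,-0.5,1]]
  ],
  "force": 80
}}

```text
t: 42.75
tcp_pos: [0.4651, 0.1936, 0.1353]
tool_rot: [0.183, 0.983, -0.0, -0.001]
force: [-0.8, -0.0, -1.3]
finger_gap: 0.467
```

```bash
python3 - <<'E'
from h import *
f()
p=-.1286*TY+.5233*AX
go([*p,.187],102.5)
E
```

```text
t 42.75 [0.4651 0.1936 0.1353] lat 0.0884 ax 0.496 Fax -0.82 Flat 0.16 Fz -1.32 [-0.01  0.02  0.02] gap 0.467
t 42.75 tcp [0.4651 0.1936 0.1353] yaw 68.96 gap 0.467 F [-0.8 -0.  -1.3] q [ 0.17  0.55  1.84 -0.    0.75 -1.03]
turn [-0.001 -0.002 -0.745] shift [-1.426 -1.658 -0.518]
```

{"name": "move_arm", "arguments": {
  "plan": [
    [[0,0,-0.1,-0.06,-0.07,-0.12,1],[0,0,-0.2,-0.15,-0.17,-0.25,1],[0,0,-0.3,-0.24,-0.28,-0.38,1],[0,0,-0.4,-0.33,-0.39,-0.52,1],[0,0,-0.5,-0.43,-0.5,-0.52,1],[0,0,-0.6,-0.53,-0.61,-0.52,1],[0,0,-0.7,-0.62,-0.72,-0.52,1],[0,0,-0.745,-0.71,-0.83,-0.52,1]]
  ]
}}

```text
t: 43.75
tcp_pos: [0.5016, 0.0904, 0.1869]
tool_rot: [-0.109, 0.994, 0.0, -0.0]
force: [0.4, -0.7, -0.4]
finger_gap: 0.469
```

```bash
python3 - <<'E'
from h import *
p=-.1286*TY+.5213*AX
go([*p,.1875],102.5)
E
```

```text
t 43.75 tcp [0.5016 0.0904 0.1869] yaw 102.57 gap 0.469 F [ 0.4 -0.7 -0.4] q [-0.04  0.47  1.79 -0.    0.89 -1.83]
turn [ 0.    -0.001  0.001] shift [-0.119 -1.083 -0.007]
```

{"name": "move_arm", "arguments": {
  "plan": [
    [[0,0,0,-0.01,-0.07,-0.007,1],[0,0,0,-0.03,-0.2,-0.007,1],[0,0,0,-0.05,-0.33,-0.007,1],[0,0,0,-0.06,-0.47,-0.007,1],[0,0,0,-0.08,-0.6,-0.007,1],[0,0,0,-0.1,-0.74,-0.007,1],[0,0,0,-0.11,-0.87,-0.007,1],[0,0,0,-0.12,-1,-0.007,1]]
  ]
}}

```text
t: 44.75
tcp_pos: [0.5357, -0.0051, 0.1875]
tool_rot: [-0.109, 0.994, 0.0, -0.0]
force: [-0.0, 0.3, -0.9]
finger_gap: 0.468
```

{"name": "move_arm", "arguments": {
  "plan": [
    [[0,0,0,0,-0.05,0,1],[0,0,0,0,-0.085,0,1],[0,0,0,-0.1,-0.085,0,1],[0,0,0,-0.2,-0.085,0,1],[0,0,0,-0.3,-0.085,0,1],[0,0,0,-0.4,-0.085,0,1],[0,0,0,-0.5,-0.085,0,1],[0,0,0,-0.58,-0.085,0,1]]
  ]
}}

```text
t: 45.75
tcp_pos: [0.5946, 0.0002, 0.1875]
tool_rot: [-0.109, 0.994, -0.0, 0.0]
force: [0.2, -0.5, -1.4]
finger_gap: 0.466
```

```bash
python3 - <<'E'
from h import *
f()
d=faces("side13",[("S",.13,.142,.56,.6),("Slo",.11,.125,.56,.6),("handle",.15,.16,.56,.6),("arm",.155,.18,.55,.565)])
crop(d,[.6,0,.15],"g7.png")
E
```

```text
t 45.75 [5.946e-01 2.000e-04 1.875e-01] lat -0.1285 ax 0.5806 Fax 0.04 Flat -0.53 Fz -1.35 [ 0.05 -0.09  0.02] gap 0.466
t 45.8 tcp [5.958e-01 3.000e-04 1.876e-01] lat -0.1287 ax 0.5817 gap 0.47 F [ 0.8 -0.8 -1.1] Fax 0.64 Flat -0.96
S 39 [0.5716 0.5731 0.5746] [-0.1646 -0.096 ]
Slo 44 [0.5717 0.573  0.575 ] [-0.167  -0.0994]
handle 9 [0.572  0.5756 0.5763] [-0.1525 -0.1129]
arm 12 [0.5545 0.5576 0.5632] [-0.1375 -0.1279]
```

View pics/g7.png

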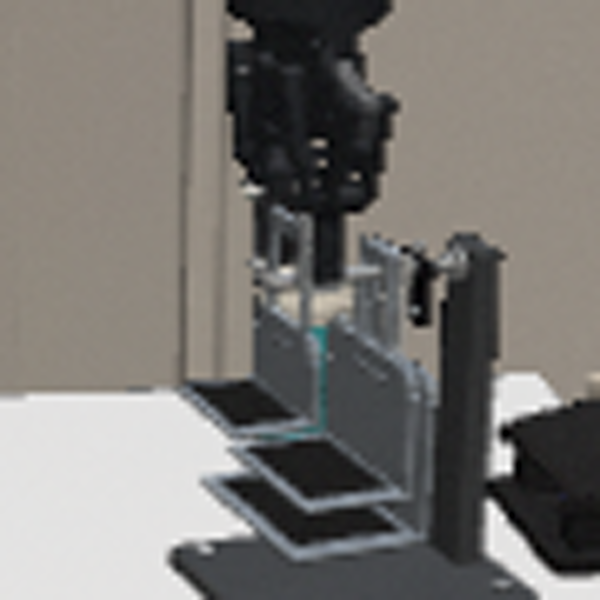

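{"name": "move_arm", "arguments": {
  "plan": [
    [[0,0,0,-0.02,0,0.04,1],[0,0,0,-0.03,0,0.08,1],[0,0,0,-0.03,0,0.12,1],[0,0,0,-0.03,0,0.16,1],[0,0,0,-0.09,0,0.16,1],[0,0,0,-0.16,0,0.16,1],[0,0,0,-0.23,0,0.16,1],[0,0,0,-0.29,0,0.16,1]]
  ]
}}

```text
t: 46.8
tcp_pos: [0.623, 0.0064, 0.1716]
tool_rot: [-0.109, 0.994, -0.0, 0.0]
force: [-0.7, -0.4, -1.1]
finger_gap: 0.474
```

{"name": "move_arm", "arguments": {
  "plan": [
    [[0,0,0,-0.02,0,0,1],[0,0,0,-0.04,0,0,1],[0,0,0,-0.06,0,0,1],[0,0,0,-0.075,0,0,1],[0,0,0,-0.09,0,0,1],[0,0,0,-0.1,0,0,1],[0,0,0,-0.11,0,0,1],[0,0,0,-0.115,0,0,1]]
  ]
}}

```text
t: 47.8
tcp_pos: [0.6335, 0.0088, 0.1715]
tool_rot: [-0.109, 0.994, -0.0, 0.0]
force: [0.1, 0.2, -1.5]
finger_gap: 0.471
```

```bash
python3 - <<'E'
from h import *
f()
faces("side14",[("S",.115,.127,.602,.617),("Slo",.1,.11,.602,.617),("Mlo",.072,.085,.612,.624),("L",.05,.065,.615,.635)])
E
```

```text
t 47.8 [0.6335 0.0088 0.1715] lat -0.1285 ax 0.6204 Fax 0.15 Flat 0.2 Fz -1.48 [ 0.03 -0.03 -0.01] gap 0.471
t 47.85 tcp [0.6336 0.0088 0.1715] lat -0.1285 ax 0.6204 gap 0.468 F [ 0.8 -0.1 -0.4] Fax 0.81 Flat -0.26
S 36 [0.6108 0.6125 0.6148] [-0.164  -0.0994]
Slo 29 [0.6112 0.6127 0.615 ] [-0.1634 -0.1011]
Mlo 27 [0.6172 0.6187 0.6235] [-0.1881 -0.1413]
L 26 [0.6211 0.6234 0.6276] [-0.1852 -0.1492]
```

{"name": "move_arm", "arguments": {
  "plan": [
    [[0,0,0,-0.006,0,0,1],[0,0,0,-0.012,0,0,1],[0,0,0,-0.018,0,0,1],[0,0,0,-0.024,0,0,1],[0,0,0,-0.03,0,0,1],[0,0,0,-0.036,0,0,1],[0,0,0,-0.04,0,0,1],[0,0,0,-0.04,0,0,1]]
  ]
}}

```text
t: 48.85
tcp_pos: [0.6342, 0.0091, 0.1712]
tool_rot: [-0.109, 0.994, -0.0, -0.004]
force: [-8.7, -3.0, 3.3]
finger_gap: 0.471
```

```bash
python3 - <<'E'
from h import *
f()
faces("side15",[("S",.115,.127,.602,.619),("Slo",.1,.11,.602,.619),("Mlo",.072,.085,.612,.624),("L",.05,.065,.615,.635)])
E
```

```text
t 48.85 [0.6342 0.0091 0.1712] lat -0.1283 ax 0.6211 Fax -9.19 Flat -1.08 Fz 3.34 [-0.43  1.26  0.01] gap 0.471
t 48.9 tcp [0.6342 0.0092 0.1712] lat -0.1283 ax 0.6211 gap 0.467 F [-8.8 -2.4  4.1] Fax -9.12 Flat -0.43
S 47 [0.6119 0.6139 0.6183] [-0.1743 -0.0971]
Slo 35 [0.6117 0.6133 0.618 ] [-0.1736 -0.0967]
Mlo 29 [0.6158 0.6188 0.6235] [-0.1856 -0.1402]
L 21 [0.6216 0.6228 0.6254] [-0.188  -0.1505]
```

{"name": "move_arm", "arguments": {
  "plan": [
    [[0,0,0,0,0,-0.006,1],[0,0,0,0,0,-0.012,1],[0,0,0,-0.005,0,-0.012,1],[0,0,0,-0.01,0,-0.012,1],[0,0,0,-0.015,0,-0.012,1],[0,0,0,-0.02,0,-0.012,1],[0,0,0,-0.02,0,-0.012,1],[0,0,0,-0.02,0,-0.012,1]]
  ]
}}

```text
t: 49.9
tcp_pos: [0.6345, 0.0093, 0.1712]
tool_rot: [-0.109, 0.994, 0.0, -0.006]
force: [-9.3, -4.7, 1.4]
finger_gap: 0.468
```

```bash
python3 - <<'E'
from h import *
f()
faces("side16",[("S",.115,.127,.602,.619),("Slo",.1,.11,.602,.619),("Mlo",.072,.085,.612,.624),("L",.05,.065,.615,.635)])
E
```

```text
t 49.9 [0.6345 0.0093 0.1712] lat -0.1282 ax 0.6215 Fax -10.09 Flat -2.6 Fz 1.42 [-0.68  1.5   0.05] gap 0.468
t 49.95 tcp [0.6345 0.0093 0.1712] lat -0.1282 ax 0.6214 gap 0.474 F [-10.1  -4.    1.2] Fax -10.77 Flat -1.74
S 42 [0.612  0.6138 0.618 ] [-0.1718 -0.0993]
Slo 38 [0.6118 0.6134 0.6176] [-0.1785 -0.0998]
Mlo 27 [0.6169 0.6188 0.6224] [-0.1848 -0.1392]
L 25 [0.6208 0.623  0.6277] [-0.1857 -0.153 ]
```

{"name": "move_arm", "arguments": {
  "plan": [
    [[0,0,0,-0.004,0,0,1],[0,0,0,-0.008,0,0,1],[0,0,0,-0.012,0,0,1],[0,0,0,-0.016,0,0,1],[0,0,0,-0.02,0,0,1],[0,0,0,-0.02,0,0,1],[0,0,0,-0.02,0,0,1],[0,0,0,-0.02,0,0,1]]
  ]
}}

```text
t: 50.95
tcp_pos: [0.6354, 0.0096, 0.1712]
tool_rot: [-0.109, 0.994, 0.0, -0.007]
force: [-12.3, -4.5, 2.0]
finger_gap: 0.469
```

```bash
python3 - <<'E'
from h import *
f()
d=faces("side17",[("S",.115,.127,.602,.619),("Slo",.1,.11,.602,.619),("Mlo",.072,.085,.612,.624),("L",.05,.065,.615,.635)])
crop(d,[.61,0,.15],"g8.png",35)
E
```

```text
t 50.95 [0.6354 0.0096 0.1712] lat -0.1282 ax 0.6224 Fax -12.95 Flat -1.69 Fz 1.97 [-0.68  1.78  0.06] gap 0.469
t 51.0 tcp [0.6354 0.0096 0.1712] lat -0.1282 ax 0.6224 gap 0.469 F [-12.5  -5.    3.2] Fax -13.32 Flat -2.13
S 40 [0.6127 0.6145 0.618 ] [-0.1744 -0.0951]
Slo 38 [0.6129 0.6143 0.6182] [-0.1772 -0.0939]
Mlo 22 [0.6166 0.6189 0.6225] [-0.1831 -0.1433]
L 22 [0.6221 0.6238 0.6282] [-0.1857 -0.1493]
```

View pics/g8.png

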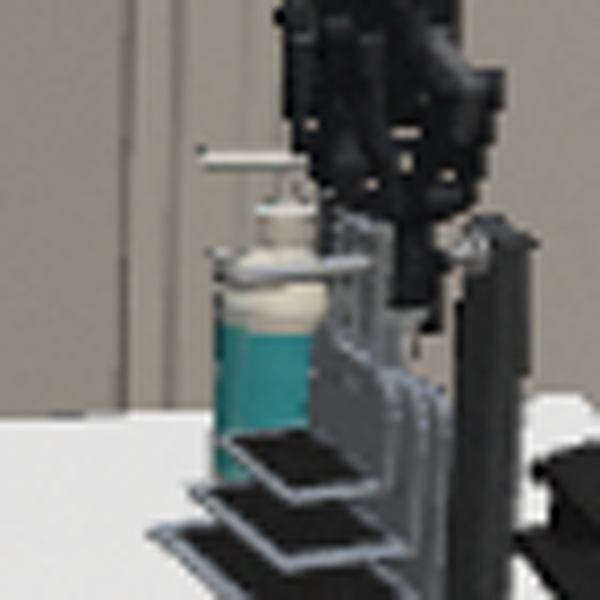

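{"name": "move_arm", "arguments": {
  "plan": [
    [[0,0,0,-0.004,0,0,1],[0,0,0,-0.008,0,0,1],[0,0,0,-0.012,0,0,1],[0,0,0,-0.016,0,0,1],[0,0,0,-0.02,0,0,1],[0,0,0,-0.02,0,0,1],[0,0,0,-0.02,0,0,1],[0,0,0,-0.02,0,0,1]]
  ]
}}

```text
t: 52.0
tcp_pos: [0.6363, 0.0098, 0.1712]
tool_rot: [-0.109, 0.994, 0.0, -0.009]
force: [-14.5, -5.1, 4.2]
finger_gap: 0.472
```

```bash
python3 - <<'E'
from h import *
f()
d=faces("side18",[("S",.115,.127,.602,.62),("Slo",.1,.11,.602,.62),("Mlo",.072,.085,.612,.625),("L",.05,.065,.615,.635)])
E
```

```text
t 52.0 [0.6363 0.0098 0.1712] lat -0.1282 ax 0.6234 Fax -15.29 Flat -1.87 Fz 4.22 [-0.88  2.14  0.05] gap 0.472
t 52.05 tcp [0.6363 0.0098 0.1712] lat -0.1281 ax 0.6234 gap 0.468 F [-14.4  -5.8   3.9] Fax -15.33 Flat -2.54
S 39 [0.6131 0.6151 0.6197] [-0.172  -0.0963]
Slo 40 [0.613  0.6151 0.6184] [-0.1759 -0.0981]
Mlo 27 [0.6176 0.6201 0.6248] [-0.1859 -0.1444]
L 21 [0.6225 0.6241 0.6265] [-0.1866 -0.1501]
```

{"name": "move_arm", "arguments": {
  "plan": [
    [[0,0,0,0.012,0,0,1],[0,0,0,0.024,0,0,1],[0,0,0,0.036,0,0,1],[0,0,0,0.048,0,0,1],[0,0,0,0.05,0,0,0.45],[0,0,0,0.05,0,0,0.3],[0,0,0,0.05,0,0,0.1],[0,0,0,0.05,0,0,0]]
  ]
}}

```text
t: 53.05
tcp_pos: [0.6389, 0.0099, 0.173]
tool_rot: [-0.109, 0.994, -0.0, 0.001]
force: [1.3, -0.1, 0.3]
finger_gap: 1.003
```

{"name": "move_arm", "arguments": {
  "plan": [
    [[0,0,0,0,0,0,0],[0,0,0,0,0,-0.06,0],[0,0,0,0,0,-0.16,0],[0,0,0,0,0,-0.3,0],[0,0,0,0,0,-0.45,0],[0,0,0,0,0,-0.6,0],[0,0,0,0,0,-0.72,0],[0,0,0,0,0,-0.8,0]]
  ]
}}

```text
t: 54.05
tcp_pos: [0.6385, 0.0098, 0.2539]
tool_rot: [-0.109, 0.994, -0.0, 0.001]
force: [-0.8, -0.5, 0.9]
finger_gap: 1.0
```

```bash
python3 - <<'E'
from h import *
f()
d=faces("side19",[("S",.115,.127,.602,.62),("Slo",.1,.11,.602,.62),("Mlo",.072,.085,.612,.625),("L",.05,.065,.615,.635),("handles",.14,.16,.6,.64),("tops",.17,.19,.6,.64)])
crop(d,[.61,0,.15],"g9.png",35)
E
```

```text
t 54.05 [0.6385 0.0098 0.2539] lat -0.1286 ax 0.6255 Fax -0.85 Flat -0.32 Fz 0.94 [-0.01 -0.06 -0.02] gap 1.0
t 54.1 tcp [0.639  0.0098 0.2547] lat -0.1287 ax 0.626 gap 0.999 F [0.1 0.1 0.3] Fax 0.14 Flat 0.09
S 51 [0.6119 0.6143 0.6191] [-0.1732 -0.0948]
Slo 39 [0.6122 0.6141 0.6195] [-0.1779 -0.1006]
Mlo 25 [0.617  0.6195 0.6241] [-0.184  -0.1431]
L 21 [0.6227 0.6239 0.6272] [-0.1855 -0.1508]
handles 57 [0.6132 0.6238 0.6392] [-0.1535 -0.1113]
tops 45 [0.6123 0.6175 0.639 ] [-0.1523 -0.1133]
```

View pics/g9.png

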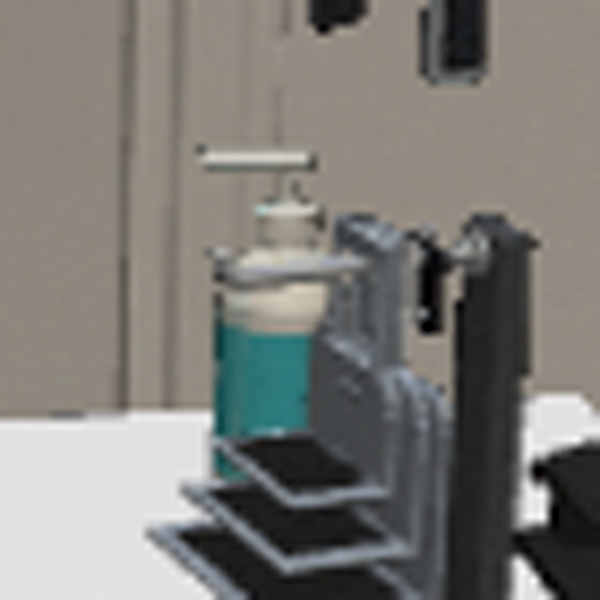

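```bash
python3 - <<'E'
from h import *
from station import manip
a=np.load("top0.npz"); 
d=faces("side20",[("S",.115,.127,.602,.62),("Mlo",.072,.085,.612,.625),("L",.05,.065,.615,.635)])
s0=np.load("side0.npz")["img"].astype(int); s1=d["img"].astype(int)
for n,(u0,v0,u1,v1) in {"gel":(297,180,315,200),"stapler+stamp":(310,255,362,310)}.items(): print(n,"mean abs diff",abs(s0[v0:v1,u0:u1]-s1[v0:v1,u0:u1]).mean().round(1))
print(manip.sign_off())
E
```

```text
t 54.15 tcp [0.6388 0.0098 0.2539] lat -0.1287 ax 0.6258 gap 1.0 F [ 0.6 -0.5  0.6] Fax 0.46 Flat -0.6
S 47 [0.6121 0.6142 0.6192] [-0.1724 -0.0955]
Mlo 26 [0.617  0.6193 0.6237] [-0.1859 -0.1432]
L 25 [0.6215 0.6242 0.6268] [-0.1854 -0.1504]
gel mean abs diff 7.5
stapler+stamp mean abs diff 3.0
the job is handed in; nothing more can be done
None
```

All three bookends hang on the hook, nested large, then medium, then small, with their feet pointing the same way as the tip. The job was handed in at about 54 s of the 72 s allowed. The hand-in gave no verdict.

- **Spacing at the end:** the last depth readings put the sheets about 5 mm apart along the arm, upright and square to it. They had not shifted between the final looks, and the gripper was open, about 80 mm above them.
- **Pad travel:** each press pushed the pad an estimated 3 to 4 mm, worked out from the wrist force and sheet positions, because the pad's travel isn't reported. I could not confirm it directly: the estimates for the presses range from about 2.4 to 5 mm.
- **Pressing force:** the wrist force along the arm peaked at about 6.6 N for the large bookend, 11.6 N for the medium and 15.3 N for the small. Much of that last figure looks like friction on the arm rather than pad force. The small one barely moved until about 10 N.
- **Camera disagreement:** the two cameras differed by about 5 mm sideways. I lined up the carried bookend with the arm in one view, and it went over the tip without touching.
- **Bystanders:** images of the stapler and stamp barely changed. The gel's patch changed a little more, and I did not measure its position. The arm never came near any of the three.

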